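# Pepper mills heavy end down on the display stand

## Task

Each of the two square pepper mills, dark and pale, hides its heavy grinder in one of its two look-alike ends: find that end by lifting the mill at mid-length. Lay both mills in the sloping cradles of the turning display stand, one in each (either way about), heavy end down at the stop, and let go. Lower them rather than drop them, do not rock a cradle over or turn the stand off its tick mark, and leave the jar, mallet and can alone.

Things in the scene. Friction and masses are not known exactly. Their poses are not given: they have to be found in the camera images.
- mill_dark_mid (a point): centre of the dark mill: a square dark wooden bar with the same steel cap on both ends, 160 mm long, 38 x 38 mm thick, about 0.36 kg (0.3 to 0.42), first lying flat, so this point is 19 mm above the counter. x runs along its length. Either +x or -x may be the heavy end; its look does not tell, nor does the other mill
- mill_pale_mid (a point): centre of the pale mill: a square pale wooden bar with the same steel cap on both ends, 160 mm long, 38 x 38 mm thick, about 0.36 kg (0.3 to 0.42), first lying flat, so this point is 19 mm above the counter. x runs along its length. Either +x or -x may be the heavy end; its look does not tell, nor does the other mill
- mill_dark: the same dark mill: middle of its underside as it first lies, 19 mm from its centre along its own -z; same axes. Its centre of mass lies about 37 mm from mid-length towards the heavy end, so gripped at mid-length it pulls that side down with about 0.13 N m
- mill_pale: the same pale mill: middle of its underside as it first lies, 19 mm from its centre along its own -z; same axes. Its centre of mass lies about 37 mm from mid-length towards the heavy end, so gripped at mid-length it pulls that side down with about 0.13 N m
- seat_left (a point): seat of the left yellow cradle (seen from the robot): where the centre of a mill is when fully home in it. Both cradles are alike: a plank sloping 35 degrees, its face 19 mm under this point. It faces away from the robot: x points up the slope, towards the robot, y across it, to the right seen from the robot, z square out of the plank. The low end has a stop plate 22 mm tall across it, its face at x = -80 mm
- seat_right (a point): seat of the right cradle, 92 mm from the left one, same axes. Each plank is 34 mm wide, narrower than a mill. Two pairs of side tabs, 12 mm tall above the plank and 48 mm apart, guide the mill's ends at x = -71 to -49 mm and x = 43 to 65 mm; between them the sides are open for fingers
- cradle_left (a joint): rock of the left cradle about a pivot across it through its seat point: 0 is its own sloping rest, to which a weak spring (0.03 to 0.05 N m) returns it, 0.9 tipped right over, stop end up. A mill lying in it with the heavy end uphill tips it over; with the heavy end at the stop it stays at 0
- cradle_right (a joint): rock of the right cradle about a pivot across it through its seat point: 0 is its own sloping rest, to which a weak spring (0.03 to 0.05 N m) returns it, 0.9 tipped right over, stop end up. A mill lying in it with the heavy end uphill tips it over; with the heavy end at the stop it stays at 0
- spinner (a joint): turn of the display stand's wooden platter (296 mm across, its top 26 mm above the counter, on a fixed black foot 332 mm across): 0 when its red pointer meets the white tick on the foot, as it does at first; positive is anticlockwise from above. It turns almost freely (about 0.03 N m, that is 0.3 N at the rim), and carries both cradles
- rub_jar_mid (a point): bystander: a jar of rub with a red lid, 60 mm across, 85 mm tall; this point is its centre, half-way up
- mallet_mid (a point): bystander: a meat mallet lying down: pale handle towards its -x, metal head 50 x 75 x 50 mm; 220 mm long; this point is 25 mm up, 100 mm from the head's far face
- salt_can_mid (a point): bystander: a blue can, 52 mm across, 75 mm tall; this point is its centre, half-way up
Mind the look-alikes: they are no part of the job. There is more than one size of the mill_dark; the one meant has the size given above.

How it is judged:
By the outcome, as a careful person would: the job done as asked, in the order asked, and still so for the second after the job is handed in, with the robot touching nothing.
It also fails if it takes over 64 s, if anything falls off the work surface, if the arm or the gripper's body presses on something with over 40 N, if the wrist force passes 120 N, or if a joint passes its speed limit or range.

## Robot

A 7-joint arm with a two-finger parallel gripper is mounted at the origin on the work surface. World frame = base frame: x ahead of the robot, y to its left, z up, the work surface at z = 0. Lengths are in mm, angles in rad, forces in N, time in s.
With the tool pointing down it reaches from about 400 to 850 mm from the base axis. Payload 4.5 kg.
Tool frame: the origin (TCP) lies at the very end of the fingers, on their centre line; the grasp point (between the pads) lies 19 mm behind it (arm.grasp_offset is the distance from the TCP to the grasp point, in mm); z points along the fingers, y is the direction in which the jaws open and shut (so a half turn about z gives the same grasp; the last joint's range is limited). The gripper opens to 88 mm and grips with 3 to 60 N. Pads are 18 mm wide; open, the fingers measure 123 mm over their backs; the gripper's body (75 mm by 187 mm) begins 45 mm behind the grasp point.
Start: joints at [-1.097, 0.689, -0.195, 1.565, 0.157, 0.902, -0.215], TCP at [266.084, 565.555, 238.743] pointing down, gripper open.
Joint ranges: [-3.01, 3.01], [-0.46, 2.08], [-1.47, 1.51], [0.13, 2.56], [-1, 4.14], [0.04, 2.09], [-2.66, 2.66]. Speed limits (rad/s): [2.57, 2.57, 3.14, 3.14, 3.14, 3.14, 3.14].

## Interface

Orientations are given as a unit quaternion [x, y, z, w].
In Python, from cell import arm gives the robot as it stands.
- The arm moves only by the tool drive_tool, never from a script. Its argument "targets" is one flat list of numbers, 7 for each row, row after row: the shift along the tool's x, y, z in cm, then the turn, a rotation vector about the tool's x, y, z in units of 6 degrees (1.0 is 6 degrees), then the closure, from -1 (fully open) to 1 (shut), so that 0 is half open. A call has 1 to 8 rows; each row is the pose to reach, as a shift and turn from the pose commanded when the call began, along the tool's axes at that moment; what a row does not reach only later rows make up. A row lasts 1/12 s, in which the tool goes at most 41.7 mm and 7.16 degrees, less where a joint would pass 70% of its speed; a pose out of reach is approached as far as the arm can. A call with a gripper value outside its range is refused whole. The fingers move at their own pace and stop on an object; the grip force is fixed at half the most. Time passes only in rows, so rows that repeat a pose let the fingers close. It gives the time, the measured TCP pose, the force and the opening at its end, in the units of the state.
- arm.state(): the state, without advancing time (a new reading comes with each control period).
- arm.get_image(name): name is "scene" or "top"; returns a dict with "pixels" (400x640x3 uint8, blue, green, red), "fx", "fy", "cx", "cy" (pixels), "view" (4x4, takes a point from world to camera coordinates). Camera axes: x right, y down, z forward; pixel columns grow to the right and rows downward; lengths in mm; the calibration is good to about 2 mm. A picture is of the moment at which its call begins. There is no depth.
- arm.finish_job(): hands the job in, once; it reports no verdict.
Trained networks look in the newest picture that a camera, given by its name, has taken for a name from the list of things; names that differ only in an ending like _2 or _b are one class to them, and where a whole thing is asked for, a point or a joint stands for the part that bears it (a point fixed in the world has none). Each returns a list of dicts, best first, with "score" (0 to 1); they miss things now and then, are a little off and sometimes report something else, mostly with a low value. They report only what shows in the picture. A call takes as long as a camera call. They do not tell look-alikes from the thing itself.
- arm.find_in(name, camera): "bbox" ([left, top, right, bottom] in pixels, round what is visible of it).
- arm.tip_of(name, camera): "location" ([column, row] in pixels: a listed point, or the origin of a listed thing).
The state is a dict: "time": time; "joint_positions": joint angles; "dq": joint speeds; "effort": joint torques, N m; "tcp_pos": TCP position; "tcp_rot": TCP orientation; "contact_force": force on the tool from outside, world axes, zero at the start; "wrist_torque": the same for the moment, N m; "opening": finger opening in mm.
Only numpy, scipy, OpenCV 4.12 (cv2) and the standard library are available. Lean on these libraries where they do the work, as an engineer would, in place of code of your own. Each camera call takes 0.05 s, during which the arm holds its last target. There are 200 camera calls.

## Working session

There is one attempt and no reset: what is moved stays moved. The work goes in short steps, Python scripts to look and compute and a tool call to move; the robot and the scene stay as the last step left them, time stands still between calls to the robot, and variables do not carry over. Pictures are saved under pics/ and viewed, about 8 in all and at most 12, crops included, and the job is handed in when it is done.

Besides the shell and the picture viewer there is one more tool, called after ">>>" as name(argument=value, ...) on one line, values as JSON. drive_tool: Moves the arm, as the interface text tells. Its arguments: {"type":"object","properties":{"targets":{"type":"array","items":{"type":"number"}}},"required":["targets"]}

```bash
ls; mkdir -p pics; python3 - <<'E'
from cell import arm
import cv2
for n in ("scene","top"):
    im=arm.get_image(n); cv2.imwrite(f"pics/{n}0.png",im["pixels"])
    print(n,im["fx"],im["fy"],im["cx"],im["cy"]); print(im["view"])
    for k in ["mill_dark_mid","mill_pale_mid","seat_left","seat_right","rub_jar_mid","mallet_mid","salt_can_mid"]:
        print(k,[(round(d["score"],2),[round(v) for v in d["location"]]) for d in arm.tip_of(k,n)][:4])
s=arm.state();print(s)
E
```

```text
pics
scene 366.2202926170962 366.2202926170962 321.71412042065333 198.3039231835943
[[ 2.93533715e-01  9.55853071e-01 -1.35227350e-02 -8.76178711e+01]
 [ 5.01900831e-01 -1.66137637e-01 -8.48819086e-01 -1.84383228e+02]
 [-8.13592966e-01  2.42369947e-01 -5.28510449e-01  1.39296677e+03]
 [ 0.00000000e+00  0.00000000e+00  0.00000000e+00  1.00000000e+00]]
mill_dark_mid [(0.86, [196, 260]), (0.76, [172, 224]), (0.76, [225, 178])]
mill_pale_mid [(0.93, [282, 224])]
seat_left [(0.59, [418, 169])]
seat_right [(0.64, [396, 180])]
rub_jar_mid [(0.76, [359, 275])]
mallet_mid [(0.74, [274, 293])]
salt_can_mid [(0.79, [238, 204])]
top 424.10696309961406 424.10696309961406 325.3831856467274 203.48307775963673
[[ 2.88433210e-02 -9.99583861e-01  4.08617295e-04 -9.94878027e+01]
 [-9.93634724e-01 -2.87161853e-02 -1.08928486e-01  4.60679313e+02]
 [ 1.08894890e-01  2.73584295e-03 -9.94049505e-01  1.00621554e+03]
 [ 0.00000000e+00  0.00000000e+00  0.00000000e+00  1.00000000e+00]]
mill_dark_mid [(0.92, [470, 242]), (0.91, [408, 323]), (0.83, [449, 170])]
mill_pale_mid [(0.98, [354, 196])]
seat_left []
seat
[... 151 characters left out ...]
ons': array([-1.09719656,  0.68902294, -0.19460503,  1.5652954 ,  0.15733331,
        0.90250578, -0.21508447]), 'dq': array([-1.07752886e-03, -3.39210128e-04,  2.04138398e-04, -8.91731679e-04,
        2.27530091e-05, -8.77137702e-04,  4.84494803e-04]), 'effort': array([-2.26184811e-04, -5.27447927e+01, -1.26718417e+00, -1.53738141e+01,
       -5.19641466e-02, -8.51281475e-04,  2.24735038e-05]), 'tcp_pos': array([266.09561794, 565.56169546, 238.79221962]), 'tcp_rot': array([2.18101741e-01, 9.75926034e-01, 7.51924327e-05, 2.40079970e-05]), 'contact_force': array([0.07353171, 0.05982149, 0.32460592]), 'wrist_torque': array([-0.02004389, -0.03369374,  0.02420198]), 'opening': 88.11365190882682}
```

View pics/scene0.png

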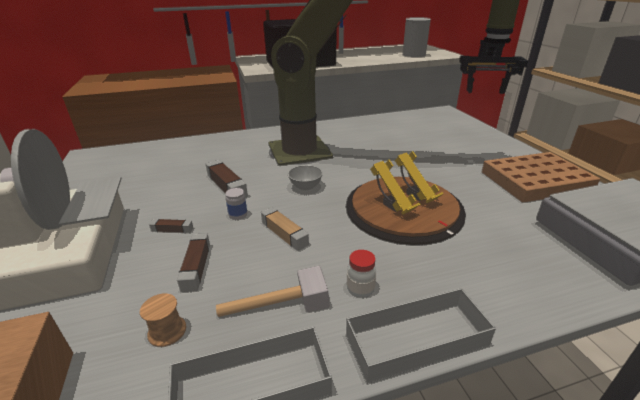

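View pics/top0.png

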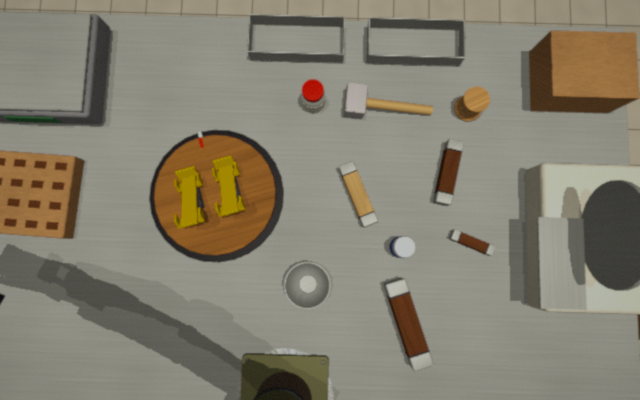

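The top view shows the three dark bars: (449,172) about 64 px long, (408,323) about 90 px and (471,242) about 42 px. Only the first matches 160 mm, and it is at (196,260) in scene. The pale mill is at (357,194) in top and (284,227) in scene. The boards, crates and bowl don't matter. Next is a close crop to check.

```bash
cat > h.py <<'E'
import numpy as np, cv2
from cell import arm
def ray(im,p):
    V=np.array(im["view"]);R=V[:3,:3];c=-R.T@V[:3,3]
    d=R.T@np.array([(p[0]-im["cx"])/im["fx"],(p[1]-im["cy"])/im["fy"],1]);return c,d/np.linalg.norm(d)
def tri(a,p,b,q):
    c1,d1=ray(a,p);c2,d2=ray(b,q)
    t=np.linalg.lstsq(np.c_[d1,-d2],c2-c1,rcond=None)[0]
    x,y=c1+t[0]*d1,c2+t[1]*d2
    return (x+y)/2,np.linalg.norm(x-y)
def onz(im,p,z):
    c,d=ray(im,p);return c+d*(z-c[2])/d[2]
def proj(im,P):
    P=np.atleast_2d(P);V=np.array(im["view"]);C=P@V[:3,:3].T+V[:3,3]
    return np.c_[im["fx"]*C[:,0]/C[:,2]+im["cx"],im["fy"]*C[:,1]/C[:,2]+im["cy"]]
E
cat > a.py <<'E'
from h import *
S,T=arm.get_image("scene"),arm.get_image("top")
for k,p,q in [("dark",(196,260),(449,171)),("pale",(284,226),(357,195)),("jar",(359,275),(311,96)),("mallet",(274,293),(385,103)),("can",(238,204),(406,246))]:
    x,g=tri(S,p,T,q);print(k,x.round(),round(g,1),onz(T,q,19).round())
# mill axes from convex wood regions in top
hsv=cv2.cvtColor(T["pixels"],cv2.COLOR_BGR2HSV)
for k,c in [("dark",(449,172)),("pale",(357,194))]:
    m=np.zeros(hsv.shape[:2],np.uint8);m[(hsv[...,1]>90)]=1
    w=np.zeros_like(m);w[c[1]-35:c[1]+36,c[0]-30:c[0]+31]=1;m&=w
    n,l,st,ce=cv2.connectedComponentsWithStats(m);i=1+np.argmax(st[1:,4])
    pts=np.argwhere(l==i)[:,::-1].astype(np.float32);r=cv2.minAreaRect(pts)
    bx=cv2.boxPoints(r);W=np.array([onz(T,b,38)[:2] for b in bx])
    e=[W[1]-W[0],W[2]-W[1]];L=max(e,key=np.linalg.norm)
    print(k,"wood px",np.array(r[0]).round(1),"wood mm",[np.linalg.norm(v).round(1) for v in e],"centre",W.mean(0).round(1),"yaw deg",np.degrees(np.arctan2(L[1],L[0])).round(1))
def crop(im,x0,y0,w,h,f):return cv2.resize(im["pixels"][y0:y0+h,x0:x0+w],None,fx=f,fy=f,interpolation=cv2.INTER_CUBIC)
a=np.hstack([crop(T,335,140,60,100,4),crop(T,420,130,60,100,4),crop(S,160,200,80,100,4)])
cv2.imwrite("pics/mills.png",a)
b=np.hstack([crop(S,340,140,130,100,3),crop(T,150,125,135,100,3)]);b=cv2.resize(b,None,fx=1,fy=1)
b=np.vstack([crop(S,340,140,130,100,3),cv2.copyMakeBorder(crop(T,155,130,130,100,3),0,0,0,0,0)])
cv2.imwrite("pics/cradle.png",b)
E
python3 a.py
```

```text
dark [ 554. -384.   19.] 8.6 [ 553. -389.   19.]
pale [ 488. -162.   18.] 3.1 [ 487. -163.   19.]
jar [729. -46.  33.] 6.7 [735. -42.  19.]
mallet [ 719. -228.   28.] 1.9 [ 722. -229.   19.]
can [ 367. -272.   35.] 18.3 [ 366. -284.   19.]
dark wood px [448.2 170.5] wood mm [np.float64(106.2), np.float64(41.3)] centre [ 551.1 -381.3] yaw deg -11.1
pale wood px [357.4 193.3] wood mm [np.float64(40.2), np.float64(106.8)] centre [ 489.  -162.4] yaw deg -156.6
```

View pics/mills.png

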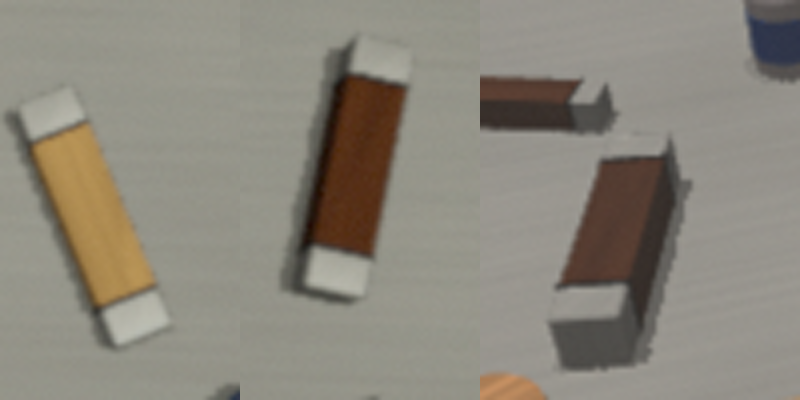

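View pics/cradle.png

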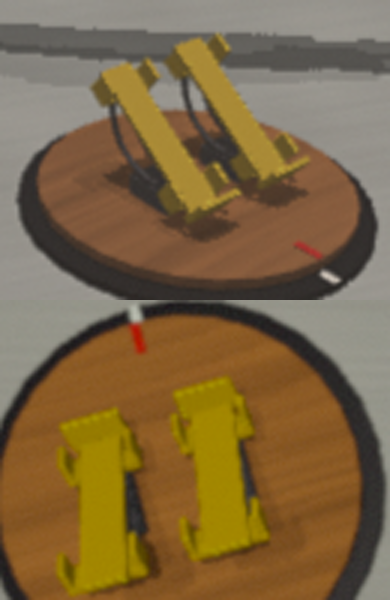

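The top crop confirms the dark mill, a 160 mm class bar centred at about (449.5,171), and the pale one at (357.3,193.5). The cradles' stops are at the far (+x) end. I need a larger view of the cradles to click features.

```bash
cat > b.py <<'E'
from h import *
S,T=arm.get_image("scene"),arm.get_image("top")
def crop(im,x0,y0,w,h,f):return cv2.resize(im["pixels"][y0:y0+h,x0:x0+w],None,fx=f,fy=f,interpolation=cv2.INTER_CUBIC)
a=np.hstack([crop(S,366,148,80,86,5),crop(T,170,150,80,86,5)])
for i in range(0,800,50): cv2.line(a,(i,0),(i,4 if i%100 else 10),(255,255,255),1)
for i in range(0,430,50): cv2.line(a,(0,i),(4 if i%100 else 10,i),(255,255,255),1);cv2.line(a,(400,i),(404 if i%100 else 410,i),(255,255,255),1)
cv2.imwrite("pics/cr5.png",np.clip(a.astype(float)*1.3,0,255).astype(np.uint8))
E
python3 b.py
```

```text
(no output)
```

View pics/cr5.png

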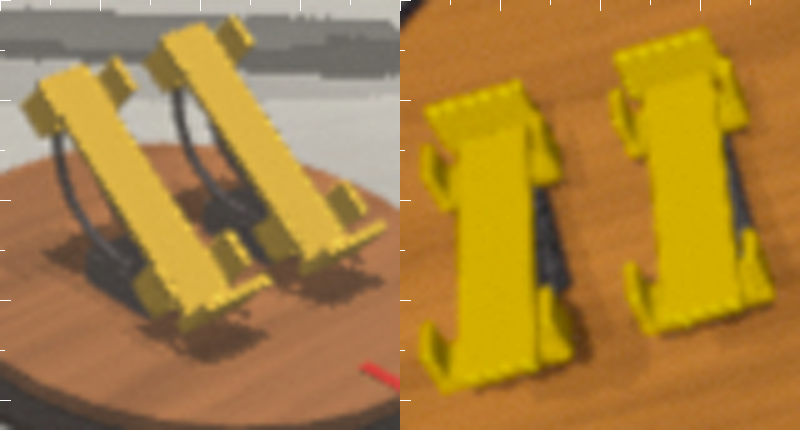

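```bash
cat > c.py <<'E'
from h import *
from scipy.optimize import minimize
S,T=arm.get_image("scene"),arm.get_image("top")
F=4
W={"S":(S,366,148,80,86),"T":(T,170,150,80,86)}
def ymask(im,x0,y0,w,h):
    c=cv2.resize(im["pixels"][y0:y0+h,x0:x0+w],None,fx=F,fy=F,interpolation=cv2.INTER_CUBIC)
    v=cv2.cvtColor(c,cv2.COLOR_BGR2HSV)
    return ((v[...,0]>18)&(v[...,0]<34)&(v[...,1]>130)&(v[...,2]>60)).astype(np.uint8)
M={k:ymask(*v) for k,v in W.items()}
def frame(psi):
    f=np.array([np.cos(psi),np.sin(psi),0]);u=np.array([0,0,1.]);a=np.radians(35)
    x=-np.cos(a)*f+np.sin(a)*u;z=np.sin(a)*f+np.cos(a)*u;return np.c_[x,np.cross(z,x),z]
def boxes(X1,w,t,th):
    b=[(-80-t,X1,-17,17,-19-th,-19),(-80-t,-80,-w,w,-19-th,3)]
    for s in(-1,1):
        for x0,x1 in((-71,-49),(43,65)):
            ya,yb=sorted((s*24,s*(24+t)))
            b+=[(x0,x1,ya,yb,-19-th,-7),(x0,x1,min(0,s*(24+t)),max(0,s*(24+t)),-19-th,-19)]
    return b
def render(p):
    R=frame(p[3]);out={}
    for k,(im,x0,y0,w,h) in W.items():
        m=np.zeros((h*F,w*F),np.uint8)
        for dy in(0,92):
            for b in boxes(*p[4:]):
                c=np.array([[b[i],b[2+j],b[4+l]] for i in(0,1) for j in(0,1) for l in(0,1)])+[0,dy,0]
                q=(proj(im,c@R.T+p[:3])-[x0,y0]+.5)*F-.5
                cv2.fillConvexPoly(m,cv2.convexHull(np.round(q*16).astype(np.int32)),1,shift=4)
        out[k]=m
    return out
def loss(p):
    r=render(p);return sum(1-(r[k]&M[k]).sum()/(r[k]|M[k]).sum() for k in M)
x,g=tri(S,(415,178),T,(188,200));print(x,g)
best=None
for psi in(0,.15,.3):
  for x1 in(65,80):
    p0=np.array([*x,psi,x1,24,4,5])
    sim=np.vstack([p0]+[p0+d for d in np.diag([15,15,15,.15,6,4,2,2.])])
    r=minimize(loss,p0,method="Nelder-Mead",options=dict(initial_simplex=sim,maxiter=900,xatol=.05,fatol=1e-5))
    r=minimize(loss,r.x,method="Nelder-Mead",options=dict(maxiter=600))
    print(psi,round(r.fun,3),r.x.round(2))
    if best is None or r.fun<best.fun:best=r
p=best.x;R=frame(p[3]);np.save("cr.npy",p[:4])
print("L",p[:3].round(1),"R",(p[:3]+92*R[:,1]).round(1),"yaw",np.degrees(p[3]).round(2))
rr=render(p);o=[]
for k,v in W.items():
    c=cv2.resize(v[0]["pixels"][v[2]:v[2]+v[4],v[1]:v[1]+v[3]],None,fx=F,fy=F)
    cs,_=cv2.findContours(rr[k],cv2.RETR_LIST,cv2.CHAIN_APPROX_NONE);cv2.drawContours(c,cs,-1,(255,0,255),1)
    cs,_=cv2.findContours(M[k],cv2.RETR_LIST,cv2.CHAIN_APPROX_NONE);cv2.drawContours(c,cs,-1,(255,255,0),1);o.append(c)
cv2.imwrite("pics/fit.png",np.hstack(o))
# platter check
hs=cv2.cvtColor(T["pixels"],cv2.COLOR_BGR2HSV)
E
python3 c.py
```

```text
[456.25547029 230.48359125  75.60690313] 2.546383045802444
0 0.279 [4.6663e+02 2.3108e+02 1.0458e+02 3.2000e-01 5.0830e+01 2.3690e+01
 5.9900e+00 3.2100e+00]
0 0.245 [4.6684e+02 2.3125e+02 1.0375e+02 3.1000e-01 7.6940e+01 2.4020e+01
 5.6100e+00 2.5600e+00]
0.15 0.278 [4.6685e+02 2.3073e+02 1.0491e+02 3.1000e-01 5.9760e+01 2.4360e+01
 6.0900e+00 3.4400e+00]
0.15 0.24 [4.6656e+02 2.3123e+02 1.0386e+02 3.2000e-01 7.6960e+01 2.3390e+01
 6.1300e+00 2.9800e+00]
0.3 0.238 [4.6714e+02 2.3122e+02 1.0439e+02 3.2000e-01 7.1780e+01 2.3450e+01
 5.4300e+00 3.6000e+00]
0.3 0.237 [4.6701e+02 2.3131e+02 1.0404e+02 3.2000e-01 7.3980e+01 2.3680e+01
 5.5000e+00 3.6400e+00]
L [467.  231.3 104. ] R [495.8 143.9 104. ] yaw 18.22
```

>>> drive_tool(targets=[0, 0, 0, 0, 0, 0, -1])

```text
time: 1.18
tcp_pos: [266.1, 565.6, 238.8]
tcp_rot: [0.218, 0.976, 0.0, -0.0]
contact_force: [-0.0, 0.1, 0.6]
opening: 88.2
```

View pics/fit.png

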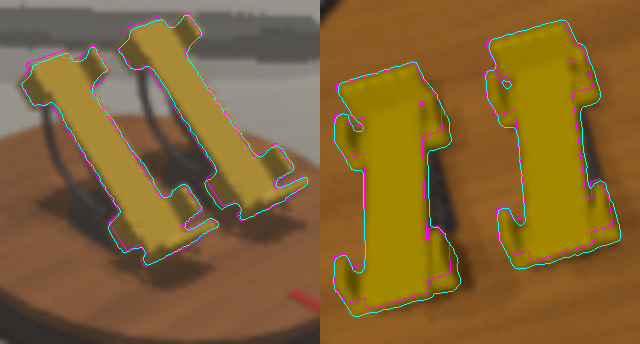

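The fitted outline lies on both cradles within about 1 mm. That gives seat L (467,231,104), seat R (496,144,104), facing yaw 18.2°. On the way to the pale mill I'll test whether the tilted place pose can be reached above the right cradle.

```bash
cat >> h.py <<'E'
from scipy.spatial.transform import Rotation as Ro
PSI=np.radians(18.2)
def seatR(slope=35):
    f=np.array([np.cos(PSI),np.sin(PSI),0]);u=np.array([0,0,1.]);a=np.radians(slope)
    x=-np.cos(a)*f+np.sin(a)*u;z=np.sin(a)*f+np.cos(a)*u;return np.c_[x,np.cross(z,x),z]
SEAT={"L":np.array([467,231.3,104.]),"R":np.array([495.8,143.9,104.])}
def down(az):
    a=np.radians(az);x=np.array([np.cos(a),np.sin(a),0]);z=np.array([0,0,-1.]);return np.c_[x,np.cross(z,x),z]
def seattool(sgn,slope=35):  # tool x = sgn * seat x, tool z = -seat z
    Q=seatR(slope);x=sgn*Q[:,0];z=-Q[:,2];return np.c_[x,np.cross(z,x),z]
def delta(p,R,p0=None,R0=None):
    s=arm.state();p0=s["tcp_pos"] if p0 is None else p0;R0=Ro.from_quat(s["tcp_rot"]).as_matrix() if R0 is None else R0
    d=R0.T@(np.asarray(p)-p0)/10;v=Ro.from_matrix(R0.T@R).as_rotvec(degrees=True)/6
    print("row",d.round(2),v.round(2),"rows>=",round(np.linalg.norm(d)/4.17,1),round(np.linalg.norm(v)*6/7.16,1))
E
python3 - <<'E'
from h import *
s=arm.state();R0=Ro.from_quat(s["tcp_rot"]).as_matrix()
P=SEAT["R"]+seatR()[:,2]*130
print(P)
delta(P+[0,0,60],down(86))           # stage 1
delta(P,seattool(-1),P+[0,0,60],down(86))   # stage 2
E
```

```text
[566.63460591 167.18923344 210.48976576]
row [-44.16 -23.25  -3.18] [ 0.   -0.   11.47] rows>= 12.0 9.6
row [0. 0. 6.] [ 3.45 -5.13 10.93] rows>= 1.4 10.5
```

>>> drive_tool(targets=[-44.2, -23.2, -3.2, 0, 0, 11.5, -1, -44.2, -23.2, -3.2, 0, 0, 11.5, -1, -44.2, -23.2, -3.2, 0, 0, 11.5, -1, -44.2, -23.2, -3.2, 0, 0, 11.5, -1, -44.2, -23.2, -3.2, 0, 0, 11.5, -1, -44.2, -23.2, -3.2, 0, 0, 11.5, -1, -44.2, -23.2, -3.2, 0, 0, 11.5, -1, -44.2, -23.2, -3.2, 0, 0, 11.5, -1])

```text
time: 1.85
tcp_pos: [467.7, 298.6, 260.5]
tcp_rot: [0.662, 0.75, 0.0, -0.0]
contact_force: [0.4, 0.1, -0.1]
opening: 88.1
```

```bash
python3 - <<'E'
from h import *
P=SEAT["R"]+seatR()[:,2]*130
print(arm.state()["joint_positions"].round(2))
delta(P,seattool(-1))
E
```

```text
[-0.69  0.57  0.06  1.76 -0.05  0.81 -0.48]
row [-14.28   8.17   5.  ] [ 4.01 -4.88 12.72] rows>= 4.1 11.9
```

>>> drive_tool(targets=[-14.3, 8.2, 5, 4.0, -4.9, 12.7, -1, -14.3, 8.2, 5, 4.0, -4.9, 12.7, -1, -14.3, 8.2, 5, 4.0, -4.9, 12.7, -1, -14.3, 8.2, 5, 4.0, -4.9, 12.7, -1, -14.3, 8.2, 5, 4.0, -4.9, 12.7, -1, -14.3, 8.2, 5, 4.0, -4.9, 12.7, -1, -14.3, 8.2, 5, 4.0, -4.9, 12.7, -1, -14.3, 8.2, 5, 4.0, -4.9, 12.7, -1])

```text
time: 2.52
tcp_pos: [566.8, 170.0, 209.8]
tcp_rot: [0.902, 0.375, -0.212, 0.035]
contact_force: [0.6, 0.2, -0.7]
opening: 87.7
```

```bash
python3 - <<'E'
from h import *
P=SEAT["R"]+seatR()[:,2]*130
print(arm.state()["joint_positions"].round(2))
delta(P,seattool(-1))
E
```

```text
[-0.57  0.92  0.37  1.29 -0.18  1.39 -0.99]
row [-0.22  0.18  0.01] [ 1.35 -1.56  4.17] rows>= 0.1 3.9
```

```bash
python3 - <<'E'
from h import *
delta([489,-163,110],down(23.4))
E
```

```text
row [-22.83  19.43  19.24] [-0.16  4.15  3.56] rows>= 8.5 4.6
```

>>> drive_tool(targets=[-22.8, 19.4, 19.2, -0.2, 4.2, 3.6, -1, -22.8, 19.4, 19.2, -0.2, 4.2, 3.6, -1, -22.8, 19.4, 19.2, -0.2, 4.2, 3.6, -1, -22.8, 19.4, 19.2, -0.2, 4.2, 3.6, -1, -22.8, 19.4, 19.2, -0.2, 4.2, 3.6, -1, -22.8, 19.4, 19.2, -0.2, 4.2, 3.6, -1, -22.8, 19.4, 19.2, -0.2, 4.2, 3.6, -1, -22.8, 19.4, 19.2, -0.2, 4.2, 3.6, -1])

```text
time: 3.18
tcp_pos: [496.0, -139.2, 117.5]
tcp_rot: [0.979, 0.204, 0.004, 0.001]
contact_force: [0.6, 0.4, 0.4]
opening: 87.9
```

```bash
python3 - <<'E'
from h import *
print(arm.state()["joint_positions"].round(2))
delta([489,-163,40],down(23.4))
delta([489,-163,4],down(23.4))
E
```

```text
[ 0.06  0.76  0.2   2.02 -0.38  0.39 -0.6 ]
row [-1.66  1.88  7.74] [ 0.03 -0.08  0.02] rows>= 2.0 0.1
row [-1.69  1.87 11.34] [ 0.03 -0.08  0.02] rows>= 2.8 0.1
```

>>> drive_tool(targets=[-1.7, 1.9, 4, 0, -0.1, 0, -1, -1.7, 1.9, 8, 0, -0.1, 0, -1, -1.7, 1.9, 11.3, 0, -0.1, 0, -1, -1.7, 1.9, 11.3, 0, -0.1, 0, -1])

```text
time: 3.52
tcp_pos: [490.4, -163.5, 2.2]
tcp_rot: [0.979, 0.202, -0.001, 0.002]
contact_force: [-0.3, 0.6, 0.3]
opening: 88.6
```

```bash
python3 - <<'E'
from h import *
s=arm.state();print(s["wrist_torque"].round(3),s["contact_force"].round(2))
delta([489,-163,4],down(23.4))
E
```

```text
[ 0.076  0.139 -0.007] [-0.33  0.56  0.28]
row [-0.11 -0.1  -0.19] [ 0.03  0.02 -0.01] rows>= 0.1 0.0
```

>>> drive_tool(targets=[-0.1, -0.1, -0.2, 0, 0, 0, -1, -0.1, -0.1, -0.2, 0, 0, 0, 0.6, -0.1, -0.1, -0.2, 0, 0, 0, 1, -0.1, -0.1, -0.2, 0, 0, 0, 1, -0.1, -0.1, -0.2, 0, 0, 0, 1, -0.1, -0.1, -0.2, 0, 0, 0, 1])

```text
time: 4.02
tcp_pos: [488.4, -161.2, 6.7]
tcp_rot: [0.979, 0.204, -0.001, 0.002]
contact_force: [1.5, -0.1, 0.4]
opening: 57.0
```

```bash
python3 - <<'E'
from h import *
s=arm.state();print(s["opening"],s["wrist_torque"].round(3),s["contact_force"].round(2))
E
```

```text
57.04709372146296 [0.019 0.116 0.011] [ 1.47 -0.08  0.42]
```

>>> drive_tool(targets=[0, 0, -1, 0, 0, 0, 1, 0, 0, -3, 0, 0, 0, 1, 0, 0, -4, 0, 0, 0, 1, 0, 0, -4, 0, 0, 0, 1, 0, 0, -4, 0, 0, 0, 1, 0, 0, -4, 0, 0, 0, 1])

```text
time: 4.52
tcp_pos: [488.1, -161.0, 46.3]
tcp_rot: [0.979, 0.204, -0.001, 0.002]
contact_force: [0.2, -0.2, -0.5]
opening: 17.0
```

```bash
python3 - <<'E'
from h import *
for i in range(3):
    im=arm.get_image("scene"); s=arm.state();R0=Ro.from_quat(s["tcp_rot"]).as_matrix()
    print(s["opening"],s["wrist_torque"].round(3),"tool",(R0.T@s["wrist_torque"]).round(3),s["contact_force"].round(2),s["tcp_pos"].round(1))
T=arm.get_image("top")
a=[cv2.resize(im["pixels"][170:270,225:355],None,fx=3,fy=3),cv2.resize(T["pixels"][130:230,290:420],None,fx=3,fy=3)]
cv2.imwrite("pics/lift1.png",np.hstack(a))
E
```

```text
12.859178675342626 [-0.04   0.144  0.033] tool [ 0.021 -0.148 -0.034] [ 1.44 -0.21  0.41] [ 487.9 -161.    46.1]
8.75903717958672 [-0.034  0.186  0.005] tool [ 0.043 -0.184 -0.005] [-0.74 -0.16 -0.15] [ 487.8 -161.    45.9]
5.075740575290603 [-0.001  0.167  0.051] tool [ 0.066 -0.154 -0.052] [-0.94  0.38 -0.49] [ 487.8 -161.    45.9]
```

The fingers are slow, about 80 mm/s, and I lifted before they closed. The mill was untouched. I'll reopen, go down again and allow enough time.

>>> drive_tool(targets=[0, 0, 0, 0, 0, 0, -0.7, 0, 0, 0, 0, 0, 0, -0.7, 0, 0, 0, 0, 0, 0, -0.7, 0, 0, 0, 0, 0, 0, -0.7, 0, 0, 0, 0, 0, 0, -0.7, 0, 0, 0, 0, 0, 0, -0.7, 0, 0, 0, 0, 0, 0, -0.7, 0, 0, 0, 0, 0, 0, -0.7])

```text
time: 5.38
tcp_pos: [488.2, -161.2, 46.5]
tcp_rot: [0.979, 0.204, -0.001, 0.002]
contact_force: [-0.5, -0.1, 0.3]
opening: 52.5
```

```bash
python3 - <<'E'
from h import *
s=arm.state();R0=Ro.from_quat(s["tcp_rot"]).as_matrix();print("tool",(R0.T@s["wrist_torque"]).round(3),s["contact_force"].round(2),s["opening"])
delta([489,-163,4],down(23.4))
E
```

```text
tool [ 0.027 -0.091 -0.03 ] [-0.47 -0.07  0.27] 52.50998527272499
row [0.01 0.18 4.25] [0.03 0.03 0.01] rows>= 1.0 0.0
```

>>> drive_tool(targets=[0, 0.2, 0, 0, 0, 0, -0.7, 0, 0.2, 0, 0, 0, 0, -0.7, 0, 0.2, 2, 0, 0, 0, -0.7, 0, 0.2, 4.2, 0, 0, 0, 0.5, 0, 0.2, 4.2, 0, 0, 0, 1, 0, 0.2, 4.2, 0, 0, 0, 1, 0, 0.2, 4.2, 0, 0, 0, 1, 0, 0.2, 4.2, 0, 0, 0, 1])

```text
time: 6.05
tcp_pos: [489.5, -163.5, 5.4]
tcp_rot: [0.979, 0.203, -0.001, 0.002]
contact_force: [0.5, -0.4, -0.2]
opening: 43.3
```

>>> drive_tool(targets=[0, 0, 0, 0, 0, 0, 1, 0, 0, 0, 0, 0, 0, 1, 0, 0, 0, 0, 0, 0, 1, 0, 0, 0, 0, 0, 0, 1])

```text
time: 6.38
tcp_pos: [489.5, -163.3, 5.4]
tcp_rot: [0.979, 0.204, -0.001, 0.002]
contact_force: [-0.1, -0.1, 5.5]
opening: 37.6
```

>>> drive_tool(targets=[0, 0, -1, 0, 0, 0, 1, 0, 0, -2.5, 0, 0, 0, 1, 0, 0, -4, 0, 0, 0, 1, 0, 0, -5, 0, 0, 0, 1, 0, 0, -5, 0, 0, 0, 1, 0, 0, -5, 0, 0, 0, 1, 0, 0, -5, 0, 0, 0, 1])

```text
time: 6.97
tcp_pos: [488.7, -162.7, 54.1]
tcp_rot: [0.979, 0.204, -0.002, 0.001]
contact_force: [0.5, 0.1, -3.4]
opening: 37.6
```

```bash
python3 - <<'E'
from h import *
for i in range(4):
    im=arm.get_image("scene"); s=arm.state();R0=Ro.from_quat(s["tcp_rot"]).as_matrix()
    print(s["opening"],"tool",(R0.T@s["wrist_torque"]).round(3),s["contact_force"].round(2),s["tcp_pos"].round(1))
T=arm.get_image("top")
a=[cv2.resize(im["pixels"][140:250,225:355],None,fx=3,fy=3),cv2.resize(T["pixels"][140:250,290:420],None,fx=3,fy=3)]
cv2.imwrite("pics/lift1.png",np.hstack(a))
E
```

```text
38.00163076916462 tool [0.042 0.008 0.001] [-0.69 -0.05 -3.52] [ 488.6 -162.7   53.9]
37.84802591537633 tool [ 0.033 -0.024 -0.019] [-0.42  0.78 -3.33] [ 488.5 -162.8   53.8]
37.69758514838508 tool [0.041 0.047 0.003] [-0.47  0.3  -3.18] [ 488.5 -162.8   53.8]
37.72792262093537 tool [ 0.032 -0.02  -0.009] [ 0.5  -0.47 -3.32] [ 488.6 -162.9   53.8]
```

View pics/lift1.png

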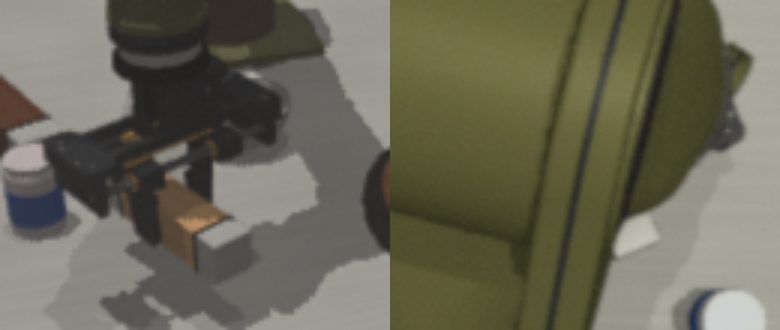

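With the load the wrist torque about tool y shifts by +0.14 N m (baseline -0.09 to -0.18, loaded about 0.00). The sign puts the centre of mass about 40 mm toward tool -x, so the robot-side end is heavy. The picture shows the pale mill held about level, at about (270,205) in full scene pixels. It must go in with tool x pointing up the slope, azimuth 198°.

```bash
python3 - <<'E'
from h import *
P=SEAT["R"]+seatR()[:,2]*110
delta([520,-40,210],down(75))
delta([545,60,225],down(125),[520,-40,210],down(75))
delta(P,seattool(1),[545,60,225],down(125))
E
```

```text
row [  7.71  -9.99 -15.66] [ 0.    0.04 -8.59] rows>= 4.8 7.2
row [10.31 -0.17 -1.5 ] [ 0.    0.   -8.33] rows>= 2.5 7.0
row [7.87 6.82 3.09] [  3.72   5.01 -11.8 ] rows>= 2.6 11.2
```

>>> drive_tool(targets=[1, -1, -4, 0, 0, -0.5, 1, 7.7, -10, -15.7, 0, 0, -8.6, 1, 7.7, -10, -15.7, 0, 0, -8.6, 1, 7.7, -10, -15.7, 0, 0, -8.6, 1, 7.7, -10, -15.7, 0, 0, -8.6, 1, 7.7, -10, -15.7, 0, 0, -8.6, 1, 7.7, -10, -15.7, 0, 0, -8.6, 1, 7.7, -10, -15.7, 0, 0, -8.6, 1])

```text
time: 7.88
tcp_pos: [519.8, -39.2, 211.2]
tcp_rot: [0.791, 0.612, -0.002, 0.001]
contact_force: [-0.1, -0.3, -3.7]
opening: 38.0
```

>>> drive_tool(targets=[10.3, -0.2, -1.5, 0, 0, -8.3, 1, 10.3, -0.2, -1.5, 0, 0, -8.3, 1, 10.3, -0.2, -1.5, 0, 0, -8.3, 1, 10.3, -0.2, -1.5, 0, 0, -8.3, 1, 10.3, -0.2, -1.5, 0, 0, -8.3, 1, 10.3, -0.2, -1.5, 0, 0, -8.3, 1, 10.3, -0.2, -1.5, 0, 0, -8.3, 1, 10.3, -0.2, -1.5, 0, 0, -8.3, 1])

```text
time: 8.55
tcp_pos: [543.8, 59.6, 224.9]
tcp_rot: [0.462, 0.887, -0.003, -0.001]
contact_force: [0.3, 0.9, -4.5]
opening: 37.8
```

```bash
python3 - <<'E'
from h import *
P=SEAT["R"]+seatR()[:,2]*110
s=arm.state();R0=Ro.from_quat(s["tcp_rot"]).as_matrix();print("tool",(R0.T@s["wrist_torque"]).round(3),s["joint_positions"].round(2))
delta(P,seattool(1))
E
```

```text
tool [ 0.104  0.076 -0.004] [-0.1   0.61 -0.16  1.82  0.14  0.74  0.28]
row [7.84 6.96 3.03] [  3.67   4.99 -11.81] rows>= 2.6 11.2
```

>>> drive_tool(targets=[7.8, 7, 3, 3.7, 5, -11.8, 1, 7.8, 7, 3, 3.7, 5, -11.8, 1, 7.8, 7, 3, 3.7, 5, -11.8, 1, 7.8, 7, 3, 3.7, 5, -11.8, 1, 7.8, 7, 3, 3.7, 5, -11.8, 1, 7.8, 7, 3, 3.7, 5, -11.8, 1, 7.8, 7, 3, 3.7, 5, -11.8, 1, 7.8, 7, 3, 3.7, 5, -11.8, 1])

```text
time: 9.22
tcp_pos: [557.7, 162.8, 194.4]
tcp_rot: [0.03, 0.974, -0.037, -0.223]
contact_force: [0.2, 0.2, -4.0]
opening: 37.7
```

```bash
python3 - <<'E'
from h import *
P=SEAT["R"]+seatR()[:,2]*60+seatR()[:,0]*4
s=arm.state();R0=Ro.from_quat(s["tcp_rot"]).as_matrix();print("tool",(R0.T@s["wrist_torque"]).round(3),s["joint_positions"].round(2))
delta(P,seattool(1))
E
```

```text
tool [-0.202 -0.619  0.002] [-0.12  0.94 -0.45  1.28  0.21  1.42  0.96]
row [ 1.15 -0.71  4.96] [ 1.03  1.38 -3.38] rows>= 1.2 3.2
```

>>> drive_tool(targets=[0.8, -0.5, 0, 1, 1.4, -3.4, 1, 0.8, -0.5, 0, 1, 1.4, -3.4, 1, 0.8, -0.5, 0, 1, 1.4, -3.4, 1, 0.8, -0.5, 0, 1, 1.4, -3.4, 1, 0.8, -0.5, 0, 1, 1.4, -3.4, 1, 0.8, -0.5, 0, 1, 1.4, -3.4, 1, 0.8, -0.5, 0, 1, 1.4, -3.4, 1])

```text
time: 9.8
tcp_pos: [550.1, 159.1, 199.2]
tcp_rot: [-0.15, 0.942, -0.046, -0.296]
contact_force: [0.4, 0.7, -4.1]
opening: 37.9
```

```bash
python3 - <<'E'
from h import *
for i in range(3):
    S=arm.get_image("scene"); s=arm.state();R0=Ro.from_quat(s["tcp_rot"]).as_matrix()
    print("tool",(R0.T@s["wrist_torque"]).round(3),(R0.T@s["contact_force"]).round(2),s["tcp_pos"].round(1))
T=arm.get_image("top")
P=SEAT["R"]+seatR()[:,2]*60+seatR()[:,0]*4
delta(P,seattool(1))
c=s["tcp_pos"]-R0[:,2]*13.6
o=[]
for im,x0,y0 in((S,360,110),(T,150,130)):
    a=cv2.resize(im["pixels"][y0:y0+110,x0:x0+130],None,fx=3,fy=3,interpolation=cv2.INTER_CUBIC)
    for dr,col in((0,(255,0,255)),):
        D=R0@Ro.from_euler("y",dr,degrees=True).as_matrix()
        k=np.array([[x,y,z] for x in(-80,80) for y in(-19,19) for z in(-19,19)])
        q=np.round((proj(im,k@D.T+c)-[x0,y0]+.5)*3).astype(int)
        for i in range(8):
            for b in(1,2,4):
                if not i&b: cv2.line(a,tuple(q[i]),tuple(q[i|b]),col,1)
    o.append(a)
cv2.imwrite("pics/hov1.png",np.hstack(o))
E
```

```text
tool [-0.002 -0.847 -0.017] [-1.26 -0.48  2.85] [550.1 159.  199.4]
tool [ 0.001 -0.851 -0.019] [-2.48 -0.35  2.77] [550.2 159.  199.5]
tool [-0.07  -0.777 -0.033] [-2.62 -0.34  2.96] [550.1 159.1 199.5]
row [-0.44  0.22  5.06] [0.04 0.03 0.  ] rows>= 1.2 0.0
```

View pics/hov1.png

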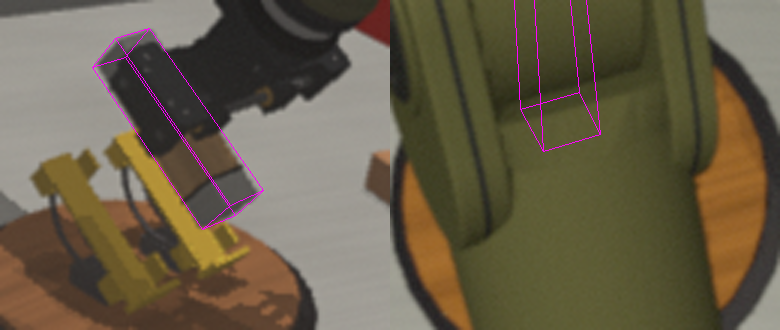

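The wireframe matches the held mill to about 1 px, with no droop. The wrist torque depends on tilt, so I'll check the heavy end without relying on a bias. With the tool straight down, the unloaded joint-6 effort is zero, so its sign when loaded shows the heavy side.

```bash
python3 - <<'E'
from h import *
s=arm.state();print(s["effort"].round(3),s["joint_positions"].round(2))
delta(s["tcp_pos"]+[0,0,25],down(198.2))
E
```

```text
[-2.2000e-02 -6.5591e+01 -6.1370e+00 -1.3820e+01 -8.5100e-01  2.6280e+00
 -1.9000e-02] [-0.14  1.02 -0.52  1.15  0.29  1.66  1.26]
row [ 1.43  0.01 -2.05] [ 0.04 -5.8  -0.01] rows>= 0.6 4.9
```

>>> drive_tool(targets=[1.4, 0, -2, 0, -5.8, 0, 1, 1.4, 0, -2, 0, -5.8, 0, 1, 1.4, 0, -2, 0, -5.8, 0, 1, 1.4, 0, -2, 0, -5.8, 0, 1, 1.4, 0, -2, 0, -5.8, 0, 1, 1.4, 0, -2, 0, -5.8, 0, 1, 1.4, 0, -2, 0, -5.8, 0, 1, 1.4, 0, -2, 0, -5.8, 0, 1])

```text
time: 10.67
tcp_pos: [551.1, 159.5, 223.9]
tcp_rot: [-0.157, 0.988, 0.002, -0.001]
contact_force: [0.2, 0.3, -3.8]
opening: 37.7
```

```bash
python3 - <<'E'
from h import *
for i in range(4):
    arm.get_image("top");s=arm.state();R0=Ro.from_quat(s["tcp_rot"]).as_matrix()
    print(s["effort"].round(3)[4:],"tool",(R0.T@s["wrist_torque"]).round(3),R0[:,2].round(4))
print(s["joint_positions"].round(2))
P=SEAT["R"]+seatR()[:,2]*60+seatR()[:,0]*4
delta(P+[0,0,30],seattool(1))
E
```

```text
[-0.014  0.071  0.003] tool [-0.139  0.104  0.013] [-0.0025  0.0042 -1.    ]
[0.002 0.03  0.005] tool [-0.029  0.071  0.016] [-0.0025  0.0046 -1.    ]
[0.01  0.001 0.004] tool [-0.101  0.131 -0.036] [-0.0028  0.0046 -1.    ]
[ 0.015 -0.017  0.003] tool [-0.019  0.136  0.027] [-0.0029  0.0046 -1.    ]
[-0.04  0.68 -0.55  1.73  0.45  0.86  1.1 ]
row [2.65 0.17 3.76] [0.05 5.82 0.  ] rows>= 1.1 4.9
```

>>> drive_tool(targets=[0, 0, 0, 0, 0, 0, 1, 0, 0, 0, 0, 0, 0, 1, 0, 0, 0, 0, 0, 0, 1, 0, 0, 0, 0, 0, 0, 1, 0, 0, 0, 0, 0, 0, 1, 0, 0, 0, 0, 0, 0, 1])

```text
time: 11.37
tcp_pos: [550.0, 159.5, 223.4]
tcp_rot: [-0.158, 0.987, 0.002, -0.001]
contact_force: [0.1, 0.0, -3.1]
opening: 37.7
```

```bash
python3 - <<'E'
from h import *
for i in range(4):
    arm.get_image("top");s=arm.state();R0=Ro.from_quat(s["tcp_rot"]).as_matrix()
    print(s["effort"].round(3)[4:],"tool",(R0.T@s["wrist_torque"]).round(3),R0[:,2].round(4))
P=SEAT["R"]+seatR()[:,2]*60+seatR()[:,0]*4
delta(P+[0,0,30],seattool(1))
E
```

```text
[ 0.019 -0.038  0.   ] tool [ 0.004  0.111 -0.015] [-0.0026  0.0039 -1.    ]
[ 0.019 -0.037  0.   ] tool [-0.05   0.163 -0.021] [-0.0025  0.0039 -1.    ]
[ 0.019 -0.037  0.   ] tool [0.02  0.105 0.007] [-0.0024  0.0039 -1.    ]
[ 0.018 -0.037  0.   ] tool [-0.068  0.06  -0.018] [-0.0025  0.004  -1.    ]
row [2.52 0.19 3.8 ] [0.04 5.82 0.01] rows>= 1.1 4.9
```

The evidence agrees but the biases are unclear, and time is plentiful (11.6 of 64 s). I'll set the pale mill on free counter at (560,-60) and compare loaded and unloaded in the identical pose.

```bash
python3 - <<'E'
from h import *
delta([560,-60,120],down(198.2))
delta([560,-60,30],down(198.2),[560,-60,120],down(198.2))
E
```

```text
row [  5.88 -21.22  10.26] [ 0.04 -0.01 -0.01] rows>= 5.8 0.0
row [0. 0. 9.] [0. 0. 0.] rows>= 2.2 0.0
```

>>> drive_tool(targets=[2, -7, 0, 0, 0, 0, 1, 5.9, -21.2, 3, 0, 0, 0, 1, 5.9, -21.2, 6, 0, 0, 0, 1, 5.9, -21.2, 10, 0, 0, 0, 1, 5.9, -21.2, 14, 0, 0, 0, 1, 5.9, -21.2, 17, 0, 0, 0, 1, 5.9, -21.2, 19, 0, 0, 0, 1, 5.9, -21.2, 19, 0, 0, 0, 1])

```text
time: 12.23
tcp_pos: [558.9, -62.0, 30.1]
tcp_rot: [-0.157, 0.988, 0.002, -0.002]
contact_force: [1.2, -0.2, -3.5]
opening: 37.9
```

>>> drive_tool(targets=[0, 0, 0, 0, 0, 0, 1, 0, 0, 0, 0, 0, 0, 1, 0, 0, 0, 0, 0, 0, 1, 0, 0, 0, 0, 0, 0, 1])

```text
time: 12.57
tcp_pos: [561.7, -57.7, 35.0]
tcp_rot: [-0.159, 0.987, 0.003, 0.002]
contact_force: [0.2, -0.1, -3.8]
opening: 37.5
```

```bash
cat > m.py <<'E'
from h import *
A=[]
for i in range(6):
    arm.get_image("top");s=arm.state();R0=Ro.from_quat(s["tcp_rot"]).as_matrix()
    A.append(R0.T@s["wrist_torque"])
A=np.array(A);print("torque tool mean",A.mean(0).round(3),"sd",A.std(0).round(3),"effort567",s["effort"][4:].round(3),"z",R0[:,2].round(4),s["tcp_pos"].round(1),"op",round(s["opening"],1),"t",round(s["time"],2),"q",s["joint_positions"].round(2))
E
python3 m.py
```

```text
torque tool mean [-0.034  0.121  0.009] sd [0.027 0.03  0.02 ] effort567 [ 0.007 -0.054  0.001] z [-0.0012  0.0039 -1.    ] [560.  -59.4  33.4] op 37.7 t 12.87 q [ 0.24  0.95 -0.37  1.87  0.71  0.46  1.25]
```

>>> drive_tool(targets=[0, 0, 1.5, 0, 0, 0, 1, 0, 0, 2.5, 0, 0, 0, 1, 0, 0, 2.8, 0, 0, 0, 1, 0, 0, 2.8, 0, 0, 0, 1, 0, 0, 2.8, 0, 0, 0, 0.8, 0, 0, 2.8, 0, 0, 0, -0.4, 0, 0, 2.8, 0, 0, 0, -0.4, 0, 0, 2.8, 0, 0, 0, -0.4])

```text
time: 13.53
tcp_pos: [559.8, -59.3, 4.6]
tcp_rot: [-0.158, 0.987, 0.002, -0.001]
contact_force: [-0.1, 0.7, -0.1]
opening: 55.8
```

>>> drive_tool(targets=[0, 0, 0, 0, 0, 0, -0.4, 0, 0, 0, 0, 0, 0, -0.4, 0, 0, -1.4, 0, 0, 0, -0.4, 0, 0, -2.8, 0, 0, 0, -0.4, 0, 0, -2.8, 0, 0, 0, -0.4, 0, 0, -2.8, 0, 0, 0, -0.4, 0, 0, -2.8, 0, 0, 0, -0.4, 0, 0, -2.8, 0, 0, 0, -0.4])

```text
time: 14.2
tcp_pos: [559.0, -59.6, 31.7]
tcp_rot: [-0.158, 0.987, 0.002, -0.002]
contact_force: [-0.6, 0.9, 0.2]
opening: 61.5
```

```bash
python3 m.py
```

```text
torque tool mean [-0.068 -0.012  0.012] sd [0.029 0.026 0.016] effort567 [-0.007  0.079 -0.001] z [-0.003  0.004 -1.   ] [559.4 -59.5  32.2] op 61.7 t 14.5 q [ 0.24  0.95 -0.37  1.87  0.71  0.46  1.25]
```

That settles it: torque goes from -0.012 to +0.121 and joint 6 from +0.079 to -0.054, a change of 0.133 in both. The pale mill's heavy end is on tool -x. I'll regrasp it and go to the right cradle.

>>> drive_tool(targets=[0, 0, 1.5, 0, 0, 0, -0.4, 0, 0, 2.7, 0, 0, 0, 0.5, 0, 0, 2.7, 0, 0, 0, 1, 0, 0, 2.7, 0, 0, 0, 1, 0, 0, 2.7, 0, 0, 0, 1, 0, 0, 2.7, 0, 0, 0, 1, 0, 0, 2.7, 0, 0, 0, 1, 0, 0, 2.7, 0, 0, 0, 1])

```text
time: 15.17
tcp_pos: [559.4, -59.5, 5.6]
tcp_rot: [-0.158, 0.987, 0.002, -0.001]
contact_force: [-0.1, -0.3, -3.6]
opening: 38.0
```

```bash
python3 - <<'E'
from h import *
s=arm.state();p0=s["tcp_pos"];print(p0,s["opening"])
P=SEAT["R"]+seatR()[:,2]*110+seatR()[:,0]*4
delta([560,60,200],down(198.2))
delta(P,seattool(1),[560,60,200],down(198.2))
delta(P-seatR()[:,2]*80,seattool(1),P,seattool(1))
E
```

```text
[559.37277998 -59.52203681   5.6168959 ] 37.985725964060705
row [ -3.76  11.43 -19.39] [ 0.04 -0.01 -0.01] rows>= 5.5 0.0
row [-2.5   9.98  0.36] [ 0.    5.83 -0.  ] rows>= 2.5 4.9
row [-0.  0.  8.] [0. 0. 0.] rows>= 1.9 0.0
```

>>> drive_tool(targets=[0, 0, -4, 0, 0, 0, 1, -1, 3, -8, 0, 0, 0, 1, -3.8, 11.4, -19.4, 0, 0, 0, 1, -3.8, 11.4, -19.4, 0, 0, 0, 1, -3.8, 11.4, -19.4, 0, 0, 0, 1, -3.8, 11.4, -19.4, 0, 0, 0, 1, -3.8, 11.4, -19.4, 0, 0, 0, 1])

```text
time: 15.75
tcp_pos: [562.9, 67.3, 205.5]
tcp_rot: [-0.161, 0.987, 0.005, 0.005]
contact_force: [1.5, 1.0, -3.2]
opening: 37.7
```

>>> drive_tool(targets=[-2.5, 10, 0.3, 0, 5.8, 0, 1, -2.5, 10, 0.3, 0, 5.8, 0, 1, -2.5, 10, 0.3, 0, 5.8, 0, 1, -2.5, 10, 0.3, 0, 5.8, 0, 1, -2.5, 10, 0.3, 0, 5.8, 0, 1, -2.5, 10, 0.3, 0, 5.8, 0, 1, -2.5, 10, 0.3, 0, 5.8, 0, 1, -2.5, 10, 0.3, 0, 5.8, 0, 1])

```text
time: 16.42
tcp_pos: [552.9, 162.0, 197.2]
tcp_rot: [-0.151, 0.942, -0.045, -0.295]
contact_force: [-0.0, -0.7, -2.8]
opening: 37.9
```

```bash
python3 - <<'E'
from h import *
Q=seatR();s=arm.state();R0=Ro.from_quat(s["tcp_rot"]).as_matrix()
c=s["tcp_pos"]-R0[:,2]*13.5
print("mill in seat frame",(Q.T@(c-SEAT["R"])).round(1))
delta(SEAT["R"]+Q@[4,0,15-13.5],seattool(1))
print(s["joint_positions"].round(2))
E
```

```text
mill in seat frame [  4.4   0.7 124.2]
row [ 0.    0.02 10.92] [0.04 0.04 0.01] rows>= 2.6 0.0
[-0.15  1.03 -0.51  1.14  0.29  1.66  1.26]
```

>>> drive_tool(targets=[0, 0, 3, 0, 0, 0, 1, 0, 0, 6, 0, 0, 0, 1, 0, 0, 8.5, 0, 0, 0, 1, 0, 0, 10.2, 0, 0, 0, 1, 0, 0, 10.9, 0, 0, 0, 1, 0, 0, 10.9, 0, 0, 0, 1, 0, 0, 10.9, 0, 0, 0, 1, 0, 0, 10.9, 0, 0, 0, 1])

```text
time: 17.08
tcp_pos: [495.3, 144.3, 109.5]
tcp_rot: [-0.151, 0.943, -0.045, -0.294]
contact_force: [-0.7, 1.0, -3.4]
opening: 37.7
```

```bash
cat > w.py <<'E'
import sys
from h import *
name,side,off,sgn=sys.argv[1],sys.argv[2],float(sys.argv[3]),int(sys.argv[4])
Q=seatR();S=arm.get_image("scene");s=arm.state();R0=Ro.from_quat(s["tcp_rot"]).as_matrix()
c=s["tcp_pos"]-R0[:,2]*off
print("mill in seat frame",(Q.T@(c-SEAT[side])).round(1),"force seat",(Q.T@s["contact_force"]).round(2),"t",s["time"])
for z in(2,0): delta(SEAT[side]+Q@[3,0,z-off],seattool(sgn))
x0,y0=365,110
o=[]
for wire in(0,1):
    a=cv2.resize(S["pixels"][y0:y0+120,x0:x0+100],None,fx=4,fy=4,interpolation=cv2.INTER_CUBIC)
    if wire:
        for C,D,col in((c,R0,(255,0,255)),(SEAT[side],Q,(255,255,0))):
            k=np.array([[x,y,z] for x in(-80,80) for y in(-19,19) for z in(-19,19)])
            q=np.round((proj(S,k@D.T+C)-[x0,y0]+.5)*4).astype(int)
            for i in range(8):
                for b in(1,2,4):
                    if not i&b: cv2.line(a,tuple(q[i]),tuple(q[i|b]),col,1)
    o.append(a)
cv2.imwrite(f"pics/{name}.png",np.hstack(o))
E
python3 w.py low1 R 13.5 1
```

```text
mill in seat frame [ 3.5 -0.6 17.6] force seat [-1.95  0.68 -2.5 ] t 17.1333
row [-0.03 -0.07  1.56] [0.04 0.06 0.02] rows>= 0.4 0.1
row [-0.03 -0.07  1.76] [0.04 0.06 0.02] rows>= 0.4 0.1
```

View pics/low1.png

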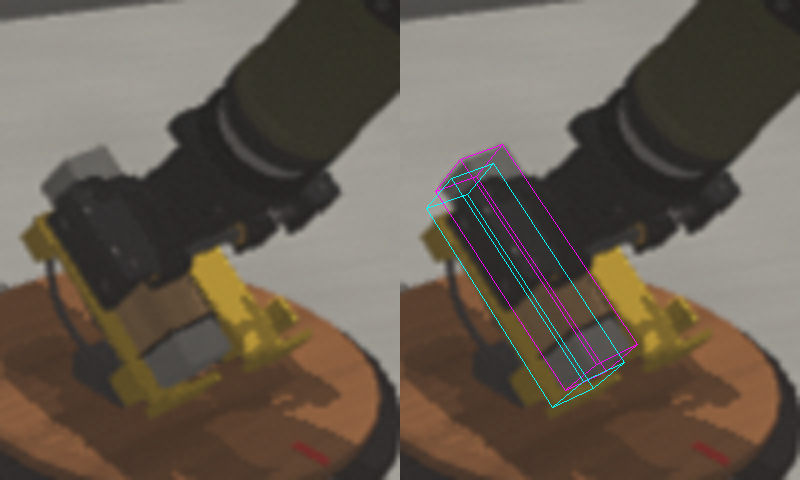

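The held mill sits 17 mm above the right seat, aligned with the wireframe to about 2 mm, and the tick is undisturbed. Lowering slowly.

>>> drive_tool(targets=[0, -0.05, 0.4, 0, 0, 0, 1, 0, -0.05, 0.8, 0, 0, 0, 1, 0, -0.05, 1.1, 0, 0, 0, 1, 0, -0.05, 1.3, 0, 0, 0, 1, 0, -0.05, 1.4, 0, 0, 0, 1, 0, -0.05, 1.4, 0, 0, 0, 1])

```text
time: 17.63
tcp_pos: [487.2, 141.2, 97.8]
tcp_rot: [-0.151, 0.942, -0.045, -0.295]
contact_force: [1.6, -0.2, 7.0]
opening: 38.0
```

```bash
python3 w.py low2 R 13.5 1
```

```text
mill in seat frame [ 3.9 -0.1  3.2] force seat [2.49 0.13 7.25] t 17.6833
row [-0.09 -0.01  0.12] [0.04 0.04 0.02] rows>= 0.0 0.1
row [-0.09 -0.02  0.32] [0.04 0.04 0.02] rows>= 0.1 0.1
```

>>> drive_tool(targets=[0, 0, -0.1, 0, 0, 0, 1, 0, 0, -0.1, 0, 0, 0, 1, 0, 0, -0.1, 0, 0, 0, 1])

```text
time: 17.93
tcp_pos: [487.3, 141.2, 97.7]
tcp_rot: [-0.151, 0.942, -0.045, -0.296]
contact_force: [2.1, 0.2, 4.7]
opening: 37.9
```

```bash
python3 w.py low3 R 13.5 1; python3 m.py
```

```text
mill in seat frame [ 3.8 -0.1  3.2] force seat [ 1.27 -0.43  4.57] t 17.9833
row [-0.07 -0.01  0.12] [0.04 0.03 0.02] rows>= 0.0 0.0
row [-0.07 -0.02  0.32] [0.04 0.03 0.02] rows>= 0.1 0.0
torque tool mean [-0.051 -0.515 -0.016] sd [0.024 0.042 0.018] effort567 [-0.82   1.938  0.019] z [-0.5436 -0.1742 -0.8211] [487.3 141.2  97.7] op 37.3 t 18.28 q [-0.11  1.07 -0.51  1.44  0.33  1.34  1.19]
```

>>> drive_tool(targets=[0, 0, -0.2, 0, 0, 0, 1, 0, 0, -0.2, 0, 0, 0, 1, 0, 0, -0.2, 0, 0, 0, 1])

```text
time: 18.53
tcp_pos: [487.8, 141.2, 98.3]
tcp_rot: [-0.151, 0.942, -0.045, -0.296]
contact_force: [1.2, 0.5, -1.2]
opening: 38.2
```

```bash
python3 w.py low4 R 13.5 1
```

```text
mill in seat frame [3.7 0.2 4.1] force seat [-1.97  0.55 -0.54] t 18.5833
row [-0.07  0.01  0.21] [0.04 0.02 0.02] rows>= 0.1 0.0
row [-0.07  0.01  0.41] [0.04 0.02 0.02] rows>= 0.1 0.0
```

View pics/low4.png

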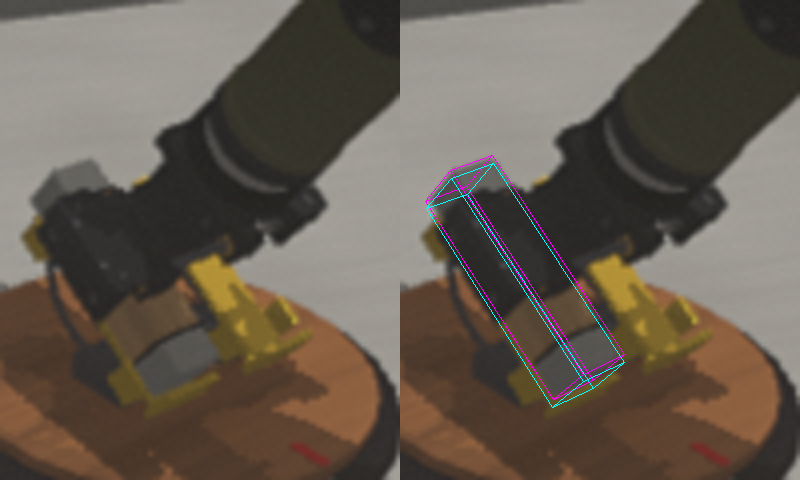

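The mill is on the plank, x about 3.7 mm from home, and contact is light (0.5 N). I'll lift 1 mm, move 2.5 mm toward the stop, touch down and release.

>>> drive_tool(targets=[0, 0, -0.15, 0, 0, 0, 1, -0.25, 0, -0.15, 0, 0, 0, 1, -0.25, 0, -0.15, 0, 0, 0, 1, -0.25, 0, -0.15, 0, 0, 0, 1])

```text
time: 18.92
tcp_pos: [490.3, 142.1, 98.4]
tcp_rot: [-0.151, 0.942, -0.045, -0.297]
contact_force: [-0.2, 0.5, -4.1]
opening: 37.8
```

```bash
python3 w.py low5 R 13.5 1;python3 w.py low5 R 13.5 1
```

```text
mill in seat frame [1.6 0.  5.7] force seat [-2.26  0.33 -3.11] t 18.9667
row [ 0.15 -0.    0.37] [0.04 0.01 0.02] rows>= 0.1 0.0
row [ 0.15 -0.    0.57] [0.04 0.01 0.02] rows>= 0.1 0.0
mill in seat frame [1.6 0.  5.8] force seat [-1.82 -0.91 -2.6 ] t 19.0167
row [ 0.15 -0.    0.38] [0.04 0.01 0.02] rows>= 0.1 0.0
row [ 0.15 -0.    0.58] [0.04 0.01 0.02] rows>= 0.1 0.0
```

>>> drive_tool(targets=[0, 0, 0.1, 0, 0, 0, 1, 0, 0, 0.2, 0, 0, 0, 1, 0, 0, 0.2, 0, 0, 0, 1, 0, 0, 0.2, 0, 0, 0, 1])

```text
time: 19.35
tcp_pos: [489.7, 141.9, 97.3]
tcp_rot: [-0.151, 0.942, -0.045, -0.296]
contact_force: [0.1, -0.6, -2.4]
opening: 37.8
```

```bash
python3 w.py low6 R 13.5 1
```

```text
mill in seat frame [1.4 0.  4.3] force seat [-1.44 -0.57 -1.41] t 19.4
row [ 0.16 -0.    0.23] [0.04 0.02 0.02] rows>= 0.1 0.0
row [ 0.16 -0.    0.43] [0.04 0.02 0.02] rows>= 0.1 0.0
```

Light contact. Releasing to about 60 mm opening.

>>> drive_tool(targets=[0, 0, 0.05, 0, 0, 0, 1, 0, 0, 0.05, 0, 0, 0, 0, 0, 0, 0.05, 0, 0, 0, -0.36, 0, 0, 0.05, 0, 0, 0, -0.36, 0, 0, 0.05, 0, 0, 0, -0.36, 0, 0, 0.05, 0, 0, 0, -0.36])

```text
time: 19.9
tcp_pos: [489.3, 141.8, 96.8]
tcp_rot: [-0.151, 0.942, -0.045, -0.296]
contact_force: [0.4, -0.9, 0.0]
opening: 59.9
```

```bash
python3 w.py rel1 R 13.5 1
```

```text
mill in seat frame [1.5 0.1 3.7] force seat [-0.53  0.28 -0.05] t 19.95
row [ 0.16 -0.    0.17] [0.04 0.02 0.02] rows>= 0.1 0.0
row [ 0.16 -0.    0.37] [0.04 0.02 0.02] rows>= 0.1 0.0
```

>>> drive_tool(targets=[0, 0, -3, 0, 0, 0, -0.36, 0, 0, -7, 0, 0, 0, -0.36, 0, 0, -11, 0, 0, 0, -0.36, 0, 0, -13, 0, 0, 0, -0.36])

```text
time: 20.28
tcp_pos: [562.7, 165.9, 207.0]
tcp_rot: [-0.151, 0.943, -0.044, -0.293]
contact_force: [-0.0, 0.7, -0.6]
opening: 60.1
```

```bash
python3 - <<'E'
from h import *
P1=np.array([570,-60,200]);
delta(P1,down(190))
delta([551,-383,60],down(169),P1,down(190))
E
```

```text
row [  4.89 -21.7    4.05] [-0.35 -5.75  1.33] rows>= 5.4 5.0
row [  7.48 -31.48  14.  ] [0.  0.  3.5] rows>= 8.5 2.9
```

>>> drive_tool(targets=[4.9, -21.7, 4, -0.3, -5.7, 1.3, -0.5, 4.9, -21.7, 4, -0.3, -5.7, 1.3, -0.5, 4.9, -21.7, 4, -0.3, -5.7, 1.3, -0.5, 4.9, -21.7, 4, -0.3, -5.7, 1.3, -0.5, 4.9, -21.7, 4, -0.3, -5.7, 1.3, -0.5, 4.9, -21.7, 4, -0.3, -5.7, 1.3, -0.5, 4.9, -21.7, 4, -0.3, -5.7, 1.3, -0.5])

```text
time: 20.87
tcp_pos: [565.0, -69.9, 197.5]
tcp_rot: [-0.085, 0.996, -0.007, -0.007]
contact_force: [0.4, -0.1, -0.4]
opening: 66.2
```

>>> drive_tool(targets=[7.5, -31.5, 14, 0, 0, 3.5, -0.5, 7.5, -31.5, 14, 0, 0, 3.5, -0.5, 7.5, -31.5, 14, 0, 0, 3.5, -0.5, 7.5, -31.5, 14, 0, 0, 3.5, -0.5, 7.5, -31.5, 14, 0, 0, 3.5, -0.5, 7.5, -31.5, 14, 0, 0, 3.5, -0.5, 7.5, -31.5, 14, 0, 0, 3.5, -0.5, 7.5, -31.5, 14, 0, 0, 3.5, -0.5])

```text
time: 21.53
tcp_pos: [551.2, -368.4, 67.3]
tcp_rot: [0.092, 0.996, -0.004, -0.004]
contact_force: [1.6, 0.2, -0.1]
opening: 66.4
```

```bash
python3 - <<'E'
from h import *
print(arm.state()["joint_positions"].round(2))
delta([551,-383,45],down(169))
T=arm.get_image("top");S=arm.get_image("scene")
old=cv2.imread("pics/top0.png")
def red(im):
    v=cv2.cvtColor(im[130:155,190:215],cv2.COLOR_BGR2HSV);m=((v[...,0]<6)|(v[...,0]>174))&(v[...,1]>200);w=v[...,1]*m*1.0
    y,x=np.mgrid[:25,:25];return (x[m].mean()+190).round(2),(y[m].mean()+130).round(2),m.sum()
print("pointer",red(old),red(T["pixels"]))
f=lambda im,x0,y0:cv2.resize(im[y0:y0+100,x0:x0+100],None,fx=4,fy=4,interpolation=cv2.INTER_CUBIC)
cv2.imwrite("pics/after1.png",np.hstack([f(S["pixels"],360,145),f(T["pixels"],160,130)]))
E
```

```text
[ 0.72  0.98 -0.39  1.55  0.51  0.72  1.48]
row [-0.27 -1.42  2.24] [-0.09 -0.06  0.07] rows>= 0.6 0.1
pointer (np.float64(200.57), np.float64(142.21), np.int64(14)) (np.float64(201.14), np.float64(141.43), np.int64(14))
```

View pics/after1.png

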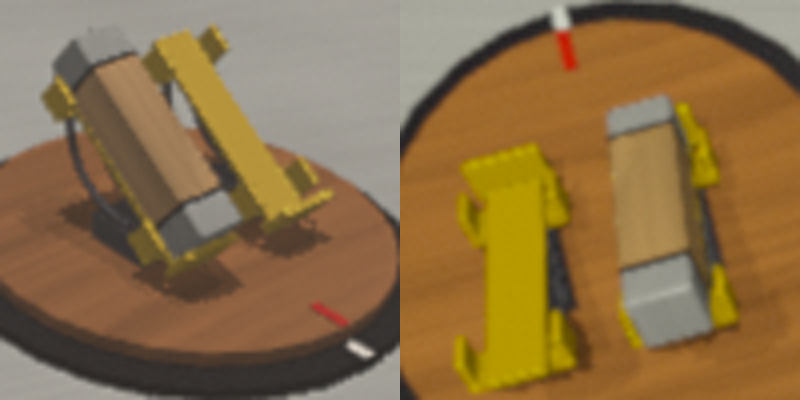

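The pale mill lies home between the tabs against the stop. The cradle isn't tipped, and the red pointer still meets the tick. I'll measure the stand's rotation exactly with an image alignment, then carry on with the dark mill.

```bash
cat > e.py <<'E'
from h import *
def rot(new,sides=("L",)):
    old=cv2.imread("pics/top0.png")
    m=np.zeros(old.shape[:2],np.uint8);cv2.circle(m,(217,195),58,255,-1)
    m[145:230,208:250]=0
    if "L" not in sides: m[160:235,170:208]=0
    g=lambda i:cv2.cvtColor(i,cv2.COLOR_BGR2GRAY).astype(np.float32)
    sh=np.float32([[1,0,217],[0,1,195]]);W=np.eye(2,3,dtype=np.float32)
    x0,y0=217-64,195-64;c=lambda a:a[y0:y0+128,x0:x0+128]
    cc,W=cv2.findTransformECC(g(c(old)),g(c(new)),W,cv2.MOTION_EUCLIDEAN,(3,200,1e-7),c(m),3)
    ctr=W@np.array([64,64,1])-64
    return "cc %.3f rot deg (image, + = clockwise) %.2f shift of centre px %s"%(cc,np.degrees(np.arctan2(W[1,0],W[0,0])),ctr.round(2))
if __name__=="__main__":
    print(rot(arm.get_image("top")["pixels"]));print(rot(arm.get_image("top")["pixels"],()))
E
python3 e.py; python3 - <<'E'
from h import *
delta([551,-383,45],down(169))
E
```

```text
cc 0.994 rot deg (image, + = clockwise) 1.02 shift of centre px [0.05 0.32]
cc 0.784 rot deg (image, + = clockwise) -1.34 shift of centre px [2.6  0.56]
row [-0.37 -1.45  2.22] [-0.08 -0.08  0.03] rows>= 0.6 0.1
```

>>> drive_tool(targets=[-0.3, -1.4, 1, 0, 0, 0, -0.5, -0.3, -1.4, 2.2, 0, 0, 0, -0.5, -0.3, -1.4, 2.2, 0, 0, 0, -0.5, -0.3, -1.4, 2.2, 0, 0, 0, -0.5, -0.3, -1.4, 2.2, 0, 0, 0, -0.5, -0.3, -1.4, 2.2, 0, 0, 0, -0.5])

```text
time: 22.23
tcp_pos: [551.1, -381.3, 46.9]
tcp_rot: [0.092, 0.996, -0.005, -0.004]
contact_force: [-0.6, -0.1, -1.0]
opening: 66.4
```

```bash
python3 m.py; python3 - <<'E'
from h import *
delta([551,-383,5],down(169))
E
```

```text
torque tool mean [-0.037  0.007 -0.013] sd [0.046 0.024 0.025] effort567 [ 0.034  0.107 -0.   ] z [-0.0089 -0.0088 -0.9999] [ 550.4 -382.5   46.4] op 65.9 t 22.53 q [ 0.73  1.01 -0.38  1.53  0.53  0.71  1.49]
row [-0.1   0.    4.14] [-0.1  -0.07  0.05] rows>= 1.0 0.1
```

The stand has turned about 1° clockwise, a small amount that I'll watch. Now to grasp the dark mill. Unloaded baseline: torque y +0.007, joint 6 +0.107.

>>> drive_tool(targets=[-0.1, 0, 2, -0.1, -0.1, 0, -0.5, -0.1, 0, 4.1, -0.1, -0.1, 0, -0.5, -0.1, 0, 4.1, -0.1, -0.1, 0, 0.2, -0.1, 0, 4.1, -0.1, -0.1, 0, 1, -0.1, 0, 4.1, -0.1, -0.1, 0, 1, -0.1, 0, 4.1, -0.1, -0.1, 0, 1, -0.1, 0, 4.1, -0.1, -0.1, 0, 1, -0.1, 0, 4.1, -0.1, -0.1, 0, 1])

```text
time: 23.2
tcp_pos: [551.8, -383.5, 6.6]
tcp_rot: [0.093, 0.996, -0.001, 0.003]
contact_force: [-1.0, -1.0, 2.4]
opening: 37.9
```

>>> drive_tool(targets=[0, 0, 0, 0, 0, 0, 1, 0, 0, 0, 0, 0, 0, 1, 0, 0, 0, 0, 0, 0, 1])

```text
time: 23.45
tcp_pos: [551.8, -383.5, 6.5]
tcp_rot: [0.093, 0.996, -0.001, 0.003]
contact_force: [-1.3, -0.5, 5.9]
opening: 37.6
```

>>> drive_tool(targets=[0, 0, -1.5, 0, 0, 0, 1, 0, 0, -3, 0, 0, 0, 1, 0, 0, -4.1, 0, 0, 0, 1, 0, 0, -4.1, 0, 0, 0, 1, 0, 0, -4.1, 0, 0, 0, 1, 0, 0, -4.1, 0, 0, 0, 1, 0, 0, -4.1, 0, 0, 0, 1, 0, 0, -4.1, 0, 0, 0, 1])

```text
time: 24.12
tcp_pos: [550.2, -382.7, 45.3]
tcp_rot: [0.093, 0.996, 0.0, 0.001]
contact_force: [-0.5, 0.1, -3.2]
opening: 37.9
```

```bash
python3 m.py
```

```text
torque tool mean [-0.     0.168 -0.   ] sd [0.049 0.014 0.033] effort567 [ 0.021 -0.072 -0.   ] z [ 2.8e-03 -1.0e-04 -1.0e+00] [ 550.7 -382.9   46. ] op 37.6 t 24.42 q [ 0.74  1.02 -0.39  1.53  0.52  0.7   1.49]
```

The dark mill's heavy end is also on tool -x (torque +0.16, joint 6 -0.18), so tool x goes up the slope again. Carrying it to the left cradle.

```bash
python3 - <<'E'
from h import *
A=np.array([575,-80,220]);B=np.array([600,190,240]);C=SEAT["L"]+seatR()@[5,0,110]
delta(A,down(184)); delta(B,down(197.5),A,down(184)); delta(C,seattool(1),B,down(197.5))
E
```

```text
row [  3.18  30.23 -17.4 ] [ 0.    0.03 -2.45] rows>= 8.4 2.1
row [-4.38 26.76 -2.  ] [ 0.    0.   -2.25] rows>= 6.5 1.9
row [5.54 8.01 4.3 ] [ 0.04  5.83 -0.11] rows>= 2.6 4.9
```

>>> drive_tool(targets=[0, 2, -3.5, 0, 0, 0, 1, 0.5, 5, -6, 0, 0, -0.5, 1, 3.2, 30.2, -17.4, 0, 0, -2.4, 1, 3.2, 30.2, -17.4, 0, 0, -2.4, 1, 3.2, 30.2, -17.4, 0, 0, -2.4, 1, 3.2, 30.2, -17.4, 0, 0, -2.4, 1, 3.2, 30.2, -17.4, 0, 0, -2.4, 1, 3.2, 30.2, -17.4, 0, 0, -2.4, 1])

```text
time: 25.08
tcp_pos: [572.6, -103.8, 209.7]
tcp_rot: [-0.032, 0.999, -0.0, 0.002]
contact_force: [-0.4, 0.0, -2.3]
opening: 37.7
```

```bash
python3 - <<'E'
from h import *
B=np.array([600,190,240]);C=SEAT["L"]+seatR()@[5,0,110]
delta(B,down(197.5)); delta(C,seattool(1),B,down(197.5))
E
```

```text
row [-4.65 29.14 -3.03] [-0.01  0.03 -2.3 ] rows>= 7.1 1.9
row [5.54 8.01 4.3 ] [ 0.04  5.83 -0.11] rows>= 2.6 4.9
```

>>> drive_tool(targets=[-4.6, 29.1, -3, 0, 0, -2.3, 1, -4.6, 29.1, -3, 0, 0, -2.3, 1, -4.6, 29.1, -3, 0, 0, -2.3, 1, -4.6, 29.1, -3, 0, 0, -2.3, 1, -4.6, 29.1, -3, 0, 0, -2.3, 1, -4.6, 29.1, -3, 0, 0, -2.3, 1, -4.6, 29.1, -3, 0, 0, -2.3, 1, -4.6, 29.1, -3, 0, 0, -2.3, 1])

```text
time: 25.75
tcp_pos: [598.4, 200.7, 240.6]
tcp_rot: [-0.158, 0.987, 0.005, 0.004]
contact_force: [0.2, 2.7, -2.4]
opening: 37.6
```

```bash
python3 - <<'E'
from h import *
C=SEAT["L"]+seatR()@[5,0,110]
delta(C,seattool(1))
E
```

```text
row [5.67 6.97 4.38] [0.09 5.92 0.03] rows>= 2.4 5.0
```

>>> drive_tool(targets=[5.7, 7, 4.4, 0.1, 5.9, 0, 1, 5.7, 7, 4.4, 0.1, 5.9, 0, 1, 5.7, 7, 4.4, 0.1, 5.9, 0, 1, 5.7, 7, 4.4, 0.1, 5.9, 0, 1, 5.7, 7, 4.4, 0.1, 5.9, 0, 1, 5.7, 7, 4.4, 0.1, 5.9, 0, 1, 5.7, 7, 4.4, 0.1, 5.9, 0, 1, 5.7, 7, 4.4, 0.1, 5.9, 0, 1])

```text
time: 26.42
tcp_pos: [524.6, 237.5, 194.8]
tcp_rot: [-0.145, 0.942, -0.051, -0.297]
contact_force: [-0.2, 0.1, -4.0]
opening: 37.8
```

```bash
python3 - <<'E'
from h import *
Q=seatR();s=arm.state();R0=Ro.from_quat(s["tcp_rot"]).as_matrix()
print((Q.T@(s["tcp_pos"]-R0[:,2]*12.5-SEAT["L"])).round(1),s["joint_positions"].round(2))
delta(SEAT["L"]+Q@[4,0,15-12.5],seattool(1))
E
```

```text
[  5.7  12.1 119.4] [-0.24  1.04 -0.54  1.14  0.26  1.65  1.13]
row [-0.16  1.25 10.43] [-0.03 -0.01 -0.13] rows>= 2.5 0.1
```

>>> drive_tool(targets=[-0.1, 1.25, 0, 0, 0, -0.1, 1, -0.1, 1.25, 3, 0, 0, -0.1, 1, -0.1, 1.25, 6, 0, 0, -0.1, 1, -0.1, 1.25, 8, 0, 0, -0.1, 1, -0.1, 1.25, 9, 0, 0, -0.1, 1, -0.1, 1.25, 9, 0, 0, -0.1, 1, -0.1, 1.25, 9, 0, 0, -0.1, 1, -0.1, 1.25, 9, 0, 0, -0.1, 1])

```text
time: 27.08
tcp_pos: [473.3, 234.1, 122.0]
tcp_rot: [-0.15, 0.942, -0.049, -0.297]
contact_force: [1.1, 0.5, -3.6]
opening: 37.4
```

```bash
python3 w.py lowL1 L 12.5 1;python3 - <<'E'
from h import *
delta(SEAT["L"]+seatR()@[4,0,10-12.5],seattool(1))
E
```

```text
mill in seat frame [ 4.5 -0.6 31.1] force seat [-2.17  0.28 -3.02] t 27.1333
row [-0.15 -0.05  2.91] [-0.03 -0.   -0.03] rows>= 0.7 0.0
row [-0.15 -0.05  3.11] [-0.03 -0.   -0.03] rows>= 0.7 0.0
row [-0.05 -0.05  2.11] [-0.03 -0.   -0.03] rows>= 0.5 0.0
```

>>> drive_tool(targets=[0, -0.05, 0.8, 0, 0, 0, 1, 0, -0.05, 1.6, 0, 0, 0, 1, 0, -0.05, 2.1, 0, 0, 0, 1, 0, -0.05, 2.4, 0, 0, 0, 1, 0, -0.05, 2.4, 0, 0, 0, 1, 0, -0.05, 2.4, 0, 0, 0, 1])

```text
time: 27.63
tcp_pos: [459.4, 228.6, 100.8]
tcp_rot: [-0.15, 0.941, -0.05, -0.298]
contact_force: [0.1, 1.1, -1.6]
opening: 37.8
```

```bash
python3 w.py lowL2 L 12.5 1
```

```text
mill in seat frame [4.6 0.3 5.3] force seat [-0.93  0.09 -0.94] t 27.6833
row [-0.17  0.03  0.32] [-0.03 -0.03 -0.03] rows>= 0.1 0.0
row [-0.17  0.04  0.52] [-0.03 -0.03 -0.03] rows>= 0.1 0.0
```

View pics/lowL2.png

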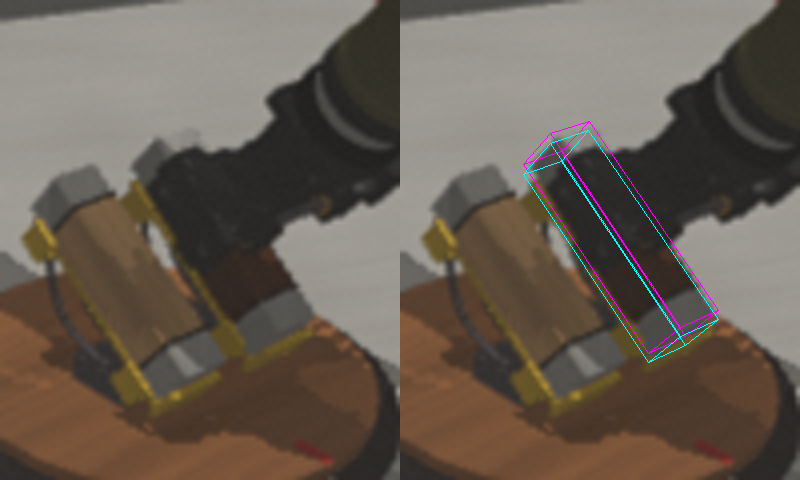

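The dark mill is at light contact in the left cradle, aligned, with its low cap about 3 mm from the stop. The pale mill stays home. As before, I'll lift slightly, shift 2.5 mm toward the stop, touch and release.

>>> drive_tool(targets=[0, 0, -0.15, 0, 0, 0, 1, -0.25, 0, -0.15, 0, 0, 0, 1, -0.25, 0, -0.15, 0, 0, 0, 1, -0.25, 0, -0.15, 0, 0, 0, 1])

```text
time: 28.02
tcp_pos: [461.9, 228.1, 100.4]
tcp_rot: [-0.149, 0.941, -0.051, -0.299]
contact_force: [-0.6, -1.6, -0.2]
opening: 37.7
```

```bash
python3 w.py x L 12.5 1|head -1;python3 w.py x L 12.5 1
```

```text
mill in seat frame [2.6 1.3 6.2] force seat [ 0.99  1.29 -2.99] t 28.0667
mill in seat frame [2.6 1.3 6.2] force seat [ 1.    1.92 -1.34] t 28.1167
row [0.03 0.14 0.42] [-0.05 -0.05 -0.04] rows>= 0.1 0.1
row [0.03 0.14 0.62] [-0.05 -0.05 -0.04] rows>= 0.2 0.1
```

Stop contact of about 3 N. I'll back off 2 mm and check the pointer in the scene image.

>>> drive_tool(targets=[0.2, 0, 0, 0, 0, 0, 1, 0.2, 0, 0, 0, 0, 0, 1, 0.2, 0, 0, 0, 0, 0, 1])

```text
time: 28.37
tcp_pos: [460.6, 228.9, 101.5]
tcp_rot: [-0.15, 0.941, -0.05, -0.298]
contact_force: [0.0, 0.1, -3.8]
opening: 37.7
```

```bash
cat > ptr.py <<'E'
from h import *
def pts(im,win,off=0):
    x0,y0,x1,y1=win;v=cv2.cvtColor(im[y0:y1,x0:x1],cv2.COLOR_BGR2HSV).astype(float)
    m=((v[...,0]<8)|(v[...,0]>172))&(v[...,1]>165)&(v[...,2]>70)
    y,x=np.mgrid[y0:y1,x0:x1];w=m*1.
    g=(v[...,1]<60)&(v[...,2]>130)
    return ((x*w).sum()/w.sum(),(y*w).sum()/w.sum()),int(m.sum())
W=(430,215,460,240)
S=arm.get_image("scene");old=cv2.imread("pics/scene0.png")
for n,i in(("old",old),("new",S["pixels"])):
    p,k=pts(i,W)
    if k:print(n,np.round(p,2),k,onz(S,p,26).round(1))
c=(SEAT["L"]+SEAT["R"])/2;print(c)
E
python3 ptr.py; python3 w.py x L 12.5 1|head -1; python3 w.py x L 12.5 1|head -1
```

```text
old [442.21 222.74] 19 [611. 227.  26.]
new [445.5 225. ] 2 [622.1 229.4  26. ]
[481.4 187.6 104. ]
mill in seat frame [4.1 0.4 6.5] force seat [-2.66  0.28 -3.71] t 28.4667
mill in seat frame [4.1 0.4 6.5] force seat [-1.59  0.04 -2.26] t 28.5167
```

>>> drive_tool(targets=[-0.05, 0, 0.1, 0, 0, 0, 1, -0.05, 0, 0.2, 0, 0, 0, 1, -0.05, 0, 0.2, 0, 0, 0, 1, -0.05, 0, 0.2, 0, 0, 0, 1])

```text
time: 28.85
tcp_pos: [460.1, 228.6, 100.0]
tcp_rot: [-0.15, 0.941, -0.05, -0.298]
contact_force: [1.0, 0.6, 0.1]
opening: 37.8
```

```bash
python3 w.py x L 12.5 1|head -1; python3 w.py x L 12.5 1|head -1; python3 - <<'E'
from h import *
S=arm.get_image("scene")["pixels"].astype(float);o=cv2.imread("pics/scene0.png").astype(float)
y,x=np.mgrid[215:240,430:462]
for im in(o,S):
    c=im[215:240,430:462];r=c[...,2]/(c[...,1]+5);m=r>2.6;w=m*(r-2.6)
    print((x*w).sum()/w.sum(),(y*w).sum()/w.sum(),m.sum())
E
```

```text
mill in seat frame [3.7 0.3 5. ] force seat [-0.15 -0.19  1.38] t 28.9
mill in seat frame [3.7 0.3 4.9] force seat [-1.32  0.04  1.53] t 28.95
441.83014154344255 222.4499338075574 8
nan nan 0<stdin>:6: RuntimeWarning: invalid value encountered in scalar divide
```

>>> drive_tool(targets=[0, 0, -0.07, 0, 0, 0, 1, 0, 0, -0.07, 0, 0, 0, 1, 0, 0, -0.07, 0, 0, 0, 0.1, 0, 0, -0.07, 0, 0, 0, -0.36, 0, 0, -0.07, 0, 0, 0, -0.36, 0, 0, -0.07, 0, 0, 0, -0.36, 0, 0, -0.07, 0, 0, 0, -0.36])

```text
time: 29.58
tcp_pos: [460.1, 228.2, 100.3]
tcp_rot: [-0.15, 0.941, -0.05, -0.299]
contact_force: [0.1, 0.6, 0.3]
opening: 59.8
```

>>> drive_tool(targets=[0, 0, -2, 0, 0, 0, -0.36, 0, 0, -5, 0, 0, 0, -0.36, 0, 0, -9, 0, 0, 0, -0.36, 0, 0, -13, 0, 0, 0, -0.36, 0, 0, -14, 0, 0, 0, -0.36])

```text
time: 30.0
tcp_pos: [540.3, 256.1, 219.2]
tcp_rot: [-0.149, 0.943, -0.048, -0.295]
contact_force: [-1.0, 0.3, -0.6]
opening: 60.1
```

```bash
python3 - <<'E'
from h import *
print(arm.state()["contact_force"].round(1))
delta([600,-120,260],down(190))
E
```

```text
[-1.   0.3 -0.6]
row [  7.18 -37.62   0.12] [-0.43 -5.78  1.29] rows>= 9.2 5.0
```

>>> drive_tool(targets=[2, -4, -4, 0, -1, 0, -0.36, 7.2, -37.6, 0, -0.4, -5.8, 1.3, -0.36, 7.2, -37.6, 0, -0.4, -5.8, 1.3, -0.36, 7.2, -37.6, 0, -0.4, -5.8, 1.3, -0.36, 7.2, -37.6, 0, -0.4, -5.8, 1.3, -0.36, 7.2, -37.6, 0, -0.4, -5.8, 1.3, -0.36, 7.2, -37.6, 0, -0.4, -5.8, 1.3, -0.36, 7.2, -37.6, 0, -0.4, -5.8, 1.3, -0.36])

```text
time: 30.67
tcp_pos: [588.4, -61.8, 256.6]
tcp_rot: [-0.089, 0.996, -0.004, -0.003]
contact_force: [0.8, 0.7, 0.4]
opening: 59.8
```

```bash
cat > chk.py <<'E'
from h import *
from scipy.optimize import minimize
T=arm.get_image("top");S=arm.get_image("scene")
cv2.imwrite("pics/endT.png",T["pixels"]);cv2.imwrite("pics/endS.png",S["pixels"])
def red(im):
    b=im[132:156,188:216].astype(float);w=np.clip(b[...,2]-1.8*b[...,1]-20,0,None);y,x=np.mgrid[132:156,188:216]
    return np.array([(x*w).sum(),(y*w).sum()])/w.sum()
c=proj(T,[481.4+0,187.6,26])[0]
# platter centre by circle fit of wood rim in the first image
h=cv2.cvtColor(cv2.imread("pics/top0.png"),cv2.COLOR_BGR2HSV);m=((h[...,0]>4)&(h[...,0]<32)&(h[...,1]>110)&(h[...,2]>60)).astype(np.uint8);m[:,:140]=0;m[:,300:]=0;m[:120]=0;m[275:]=0
m=cv2.morphologyEx(m,cv2.MORPH_CLOSE,np.ones((15,15)))
n,l,st,ce=cv2.connectedComponentsWithStats(m);i=1+np.argmax(st[1:,4]);cn=max(cv2.findContours((l==i).astype(np.uint8),0,1)[0],key=len)
e=cv2.fitEllipse(cn);c=np.array(e[0]);print("platter",np.round(e[0],1),np.round(e[1],1),onz(T,c,26).round(1))
a=lambda p:np.degrees(np.arctan2(*(p-c)[::-1]))
o,nw=red(cv2.imread("pics/top0.png")),red(T["pixels"]);print("pointer",o.round(2),nw.round(2),"clockwise deg",(a(nw)-a(o)).round(2))
E
python3 chk.py; python3 - <<'E'
from h import *
print(arm.state()["tcp_pos"])
T=arm.get_image("top");S=arm.get_image("scene")
for k in("mill_dark_mid","mill_pale_mid"):
    a=[(round(d["score"],2),np.round(d["location"],1)) for d in arm.tip_of(k,"scene")][:4];b=[(round(d["score"],2),np.round(d["location"],1)) for d in arm.tip_of(k,"top")][:4];print(k,a,b)
for k in"LR":print(k,proj(S,SEAT[k]).round(1),proj(T,SEAT[k]).round(1))
E
```

```text
platter [214.4 194.6] [119.1 122.7] [477.3 184.8  26. ]
pointer [200.51 142.36] [200.01 142.47] clockwise deg -0.55
[589.46780468 -70.44118567 255.44913413]
mill_dark_mid [(0.97, array([173.5, 226.8])), (0.78, array([222.4, 180.1])), (0.58, array([419.7, 170.2])), (0.37, array([274.6, 297.6]))] [(0.95, array([186.6, 191.8]))]
mill_pale_mid [(0.9, array([392.6, 177. ])), (0.26, array([361.7, 274.7])), (0.16, array([390.5, 187.6]))] [(0.77, array([221.6, 184. ])), (0.23, array([221.1, 183.9]))]
L [[418.9 170.6]] [[184.4 194. ]]
R [[395.  180.3]] [[223.9 182.5]]
```

```bash
cat > fitm.py <<'E'
from h import *
import itertools
ims=[arm.get_image("scene"),arm.get_image("top")]
G=[]
for im in ims:
    g=cv2.GaussianBlur(im["pixels"].astype(np.float32),(0,0),.8)
    gx,gy=cv2.Sobel(g,-1,1,0),cv2.Sobel(g,-1,0,1);G.append(np.sqrt(gx**2+gy**2).max(2))
Q=seatR();t=np.linspace(0,1,25)[:,None]
def edges(wl):
    E=[]
    k=np.array([[x,y,z] for x in(-80,80) for y in(-19,19) for z in(-19,19)],float)
    for a in range(8):
        for b in(1,2,4):
            if not a&b:E.append((k[a],k[a|b]))
    for x in(-wl,wl):
        for (y0,z0),(y1,z1) in(((-19,19),(19,19)),((-19,-19),(-19,19)),((19,-19),(19,19))):E.append((np.array([x,y0,z0.__float__()]),np.array([x,y1,float(z1)])))
    return E
E=edges(53)
def score(side,x,y,z,p,only=None):
    D=Q@Ro.from_euler("y",p,degrees=True).as_matrix();C=SEAT[side]+Q@[x,y,z];tot=0
    for im,g in zip(ims,G):
        cam=-np.array(im["view"])[:3,:3].T@np.array(im["view"])[:3,3]
        v=D.T@(cam-C)
        for a,b in E:
            vis=False
            for ax,h in((0,80),(1,19),(2,19)):
                if a[ax]==b[ax] and abs(a[ax])==h and v[ax]*np.sign(a[ax])>h:vis=True
            if not vis:continue
            q=proj(im,(a+(b-a)*t)@D.T+C).astype(np.float32)
            tot+=cv2.remap(g,q[:,:1],q[:,1:],cv2.INTER_LINEAR).sum()*np.linalg.norm(q[0]-q[-1])/25
    return tot
from scipy.optimize import minimize
for s in"LR":
    b=max(((score(s,*c),c) for c in itertools.product(range(-6,12,2),range(-6,8,2),range(-4,10,2),(-4,0,4))),key=lambda r:r[0])
    r=minimize(lambda v:-score(s,*v),b[1],method="Nelder-Mead",options=dict(initial_simplex=np.array([b[1]]+[np.add(b[1],d) for d in np.eye(4)*1.5])))
    print(s,"coarse",b[1],"fine x y z pitch",r.x.round(1),round(-r.fun/score(s,0,0,0,0),2))
E
python3 fitm.py; python3 e.py
```

```text
L coarse (2, 0, 0, 0) fine x y z pitch [ 1.4  0.1 -0.3  0.3] 1.02
R coarse (2, 0, 2, 0) fine x y z pitch [1.8 0.6 2.4 0.1] 1.02Traceback (most recent call last):
  File "e.py", line 14, in <module>
    print(rot(arm.get_image("top")["pixels"]));print(rot(arm.get_image("top")["pixels"],()))
          ~~~^^^^^^^^^^^^^^^^^^^^^^^^^^^^^^^^
  File "e.py", line 10, in rot
    cc,W=cv2.findTransformECC(g(c(old)),g(c(new)),W,cv2.MOTION_EUCLIDEAN,(3,200,1e-7),c(m),3)
         ~~~~~~~~~~~~~~~~~~~~^^^^^^^^^^^^^^^^^^^^^^^^^^^^^^^^^^^^^^^^^^^^^^^^^^^^^^^^^^^^^^^^
cv2.error: OpenCV(4.12.0) /io/opencv/modules/video/src/ecc.cpp:589: error: (-7:Iterations do not converge) The algorithm stopped before its convergence. The correlation is going to be minimized. Images may be uncorrelated or non-overlapped in function 'findTransformECC'
```

Both mills fit within 2.5 mm of home, with pitch at most 0.3° (cradles at rest). The stand is about 0.5° off its first position. Handing in.

```bash
python3 - <<'E'
from cell import arm
arm.get_image("top");o=[(k,[[round(v) for v in d["location"]] for d in arm.tip_of(k,"top")][:1]) for k in("rub_jar_mid","mallet_mid","salt_can_mid")];print(o)
s=arm.state();print(s["time"],s["contact_force"].round(1));print(arm.finish_job())
E
```

```text
[('rub_jar_mid', [[222, 181]]), ('mallet_mid', []), ('salt_can_mid', [])]
31.4167 [ 0.4 -0.4  0.4]
the job is handed in; nothing more can be done
None
```

Both mills are in the cradles and the job is handed in at about 31 s of the 64: pale in the right cradle, dark in the left. Each lies heavy end down and has been let go.

**Finding the heavy ends:** I lifted each mill at mid-length and compared wrist torque and joint-6 effort, loaded against unloaded in the same pose. For the pale mill both changed by 0.133 N m. For the dark mill they changed by 0.16 and 0.18 N m. These signs agreed and gave one heavy end for each. I lifted the pale mill a second time because its first wrist reading had an unexplained offset.

**Last checks:**
- **Seating:** an edge fit in both cameras put the mills 1.4 mm (dark) and 1.8 mm (pale) up the slope from my measured home position. Stop contact itself was felt about 2–3 mm up on the left cradle. Pitch was 0.3° or less, so neither cradle has rocked over.
- **Stand:** it turned about 1° clockwise while I placed the pale mill. The pointer ended within about 0.5° of where it started.
- **Arm:** clear of everything, with no contact force.

**Failed or disagreed:**
- The image alignment I used to confirm the stand angle did not converge at the end, so the 0.5° rests on the pointer position alone.
- Contact with the cradles came 3–5 mm higher than I computed, so I lowered by force reading and backed off before letting go.
- The last check on the jar, mallet and can failed: the finder missed two and misplaced the jar. I kept the arm away from all three, but their final positions are not confirmed.

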